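# Let down an overwound launcher and re-cock it by three clicks

### The job

The spring launcher has been left wound too far: flick its pawl lever fully off, take the crank and ease the drum all the way back to its stop, never letting the spring fly back. With the drum at its stop flick the pawl lever fully on again, then wind the crank up by exactly three clicks, so that the pawl holds the drum on the third tooth when you let go. Leave the loose things lying about where they are.

Things in the scene. Friction and masses are not known exactly. Their poses are not given: they have to be found in the camera images.
- launcher: Fixed level plywood board 325 x 430 mm, top 15 mm high, carrying the launcher. Frame: origin on the table right under the drum's axle; x across to the aluminium launch channel, y along that channel, z up; it is turned by 0.4 to 1.2 rad. The board spans x -175 to 150, y -215 to 215 mm. A red pusher racked to the drum runs 16 mm per rad in the channel.
- guard_front (a point): Middle of the front edge of the fixed yellow guard grille that roofs the ratchet corner (launcher's axes). Bars 26 mm apart, too close for fingers. It covers launcher x -168 to 37, y -202 to -32 mm, underside 101, top 109 mm above the table, on posts at x 30, y -190 and -100. Open at the front (-x) and at -y: reach under it from the front with the tool tilted.
- axle (a point): Point on the drum's vertical axle, 115 mm above the table; axes as the launcher's. The crank turns above the guard.
- drum (a joint): Drum angle, rad: 0 at its stop (let right down); winding up is counter-clockwise seen from above and grows it, to 4.2. A spring always drives it back to 0: 2.5 N at the crank grip near the stop, 6 N far wound. Let go with the pawl off it flies back at over 8 rad/s; over 5 rad/s with the pawl lever off counts as flying back. At the start tooth 5, 6 or 7 holds it.
- ratchet (a point): On the axle at mid height of the steel ratchet wheel (120 mm across, 12 teeth, 45 to 65 mm above the table); turns with the drum. Pawl on, winding from the stop, clicks come at drum about 0.35 rad, then every 0.524. After a click the spring draws the drum back a little onto that tooth: tooth 1 holds at 0.30, 2 at 0.82, 3 at 1.35, 4 at 1.87 rad, and so on.
- crank_grip (a point): Point on the axis of the crank's red grip, 158 mm above the table: an upright free-spinning sleeve, 26 mm across, 127 to 187 mm above the table. It runs on a 70 mm circle about the axle; its bearing from the axle in the launcher's frame is 1.30 rad + the drum angle, counter-clockwise. The black crank arm under it is 24 mm wide, top at 123 mm.
- selector (a joint): Angle of the blue pawl lever, rad: 0 = on (pawl sprung into the wheel, drum turns only in the winding sense), 0.45 = off; end stops at both. Seen from above it goes off clockwise, its post moving towards the launcher's +y. It stays where put; 2 to 5 N at the post move it.
- lever_post (a point): On the axis of the upright blue post at the end of the pawl lever, 55 mm above the table; post 16 mm across, 26 to 85 mm above the table. It swings at 85 mm about a vertical pivot at launcher x -70, y -85 mm: post at x -153, y -104 when on, x -153, y -66 when off; always under the guard, 13 to 15 mm behind its front edge.
- pawl_tip (a point): Tip of the orange pawl, 55 mm above the table. The lever moves the pawl only through a spring, and a loaded tooth hooks it: after the lever is put off, the pawl stays caught and still holds the drum until the crank is wound on by 0.03 to 0.1 rad; then it springs clear (tip over 66 mm from the axle) and the spring's whole load is on the crank.
- tape_roll: Loose grey roll, 84 mm across, 45 mm tall, on the board's other front corner; origin under its centre. Bystander.
- screwdriver: Loose screwdriver 190 mm long with a red handle, lying on the table to the right of the board; origin under its middle. Bystander.
- offcut: Loose wooden block 75 x 50 x 30 mm on the board at its +y end; origin under its centre. Bystander.
- pvc_tube: Loose grey tube standing on end, 72 mm across, 150 mm tall, on the left of the table; origin under its centre. Bystander.
- robot_wheel: Loose yellow wheel lying flat, 120 mm across, 36 mm tall, on the right of the table; origin under its centre. Bystander.

How it is judged:
On the way, in this order (a step that is already met when the one before it is completed fails the run):
1. the pawl lever is flicked fully off (value of joint selector above 0.36 rad), for 0.1 s.
2. the drum is eased back to its stop with the pawl lever off (value of joint drum below 0.08 rad and value of joint selector above 0.36 rad), for 0.2 s.
3. the pawl lever is flicked fully on again with the drum still at its stop (value of joint selector below 0.09 rad and value of joint drum below 0.2 rad), for 0.1 s.
At the end, for the whole second after the job is handed in: With everything let go, the drum rests on the third tooth (drum at 1.35, within 0.13 rad), at rest to 0.1 rad/s, with the pawl lever on (below 0.12 rad) (value of joint drum between 1.22 and 1.48 rad and velocity of joint drum between -0.1 and 0.1 rad/s and value of joint selector below 0.12 rad); the robot touches nothing.
It fails at once if the drum flies back: faster than 5 rad/s with the pawl lever off (velocity of joint drum below -5 rad/s and value of joint selector above 0.2 rad).
It fails at once if a loose bystander is moved by more than 30 mm (distance of any of tape_roll, screwdriver, offcut, pvc_tube, robot_wheel from where it was at the start of the episode above 0.03 m).
It also fails if it takes over 72 s, if anything falls off the work surface, if the arm or the gripper's body presses on something with over 40 N, if the wrist force passes 120 N, or if a joint passes its speed limit or range.

### The arm

A 6-joint arm with a two-finger parallel gripper is mounted at the origin on the work surface. World frame = base frame: x ahead of the robot, y to its left, z up, the work surface at z = 0. Lengths are in m, angles in rad, forces in N, time in s.
With the tool pointing down it reaches from about 0.3 to 0.875 m from the base axis. Payload 4.2 kg.
Tool frame: the origin (TCP) lies between the finger pads; the fingertips stand 22 mm ahead of it and the grasp point (between the pads) lies 3 mm ahead of it (r.tips_ahead is the distance from the TCP to the fingertips, in m); x points along the fingers, y is the direction in which the jaws open and shut, and the axes are right-handed (so a half turn about x gives the same grasp; the last joint's range is limited). The gripper opens to 85 mm and grips with 20 to 120 N. Pads are 22 mm wide; open, the fingers measure 114 mm over their backs; the gripper's body (76 mm by 85 mm) begins 54 mm behind the grasp point. The pads swing forward as they close: fully open they stand 13 mm farther back than shut.
Start: joints at [-1.242, 0.32, 1.565, -0, 1.257, -0.02], TCP at [0.197, -0.54, 0.253] pointing down, gripper open.
Joint ranges: [-3.11, 3.11], [-0.84, 2.01], [0.21, 2.61], [-1.34, 4.49], [0.05, 2.63], [-2.56, 2.56]. Speed limits (rad/s): [2.57, 2.57, 3.14, 3.14, 3.14, 3.14].

### API

Orientations are given as a unit quaternion [x, y, z, w].
In Python, from station import r, imaging gives the robot as it stands. The module is installed in compiled form; this text tells all that it offers.
- The arm moves only by the tool step_arm, never from a script. Its argument "motion" is a list of rows, each a list of 5 numbers: the shift along the tool's x, y, z as a fraction of full scale, then the turn about the tool's x as a fraction of full scale, then the closure, from -1 (fully open) to 1 (shut). In form: [[dx, dy, dz, twist, fingers], ...]. A call has 1 to 20 rows; each row shifts and turns the commanded pose from where the row before left it, along the tool's axes as they then stand; what a row does not reach is not made up. Full scale, the value 1, is 1000 mm for a shift and pi/2 rad for a turn. A row lasts 1/12 s, in which the tool goes at most 41.7 mm and 7.16 degrees, less where a joint would pass 70% of its speed; a pose out of reach is approached as far as the arm can. A call with a number of a shift or a turn outside -1 to 1 is refused whole. A call with a gripper value outside its range is refused whole. The fingers move at their own pace and stop on an object; "force" is the grip in N (left out, the last holds). Time passes only in rows, so rows that do not move let the fingers close. It gives the time, the measured TCP pose, the force and the opening at its end, in the units of the state.
- r.get_obs(): the state, without advancing time (a new reading comes with each control period).
- imaging.snapshot(name): name is "scene" or "top"; returns (picture, depth): 384x512x3 uint8, red, green, blue; 384x512 float32, m along the optical axis (not along the pixel's ray), 0 where there is no reading.
- imaging.camera_model(name): a dict with "intrinsics" (3x3 intrinsics, pixels), "R" (3x3) and "t" (3): a world point X has camera coordinates R X + t. Camera axes: x right, y down, z forward; pixel columns grow to the right and rows downward; lengths in m; the calibration is good to about 2 mm. A picture is of the moment at which its call begins. camera_model takes no time and is no camera call.
- r.close_job(): hands the job in, once; it reports no verdict.
The state is a dict: "time": time; "joint_positions": joint angles; "joint_vel": joint speeds; "tau": joint torques, N m; "ee_pos": TCP position; "tcp_rot": TCP orientation; "wrist_force": force on the tool from outside, world axes, zero at the start; "torque": the same for the moment, N m; "gripper_width": finger opening in m.
Only numpy, scipy, OpenCV 4.12 (cv2) and the standard library are available. Lean on these libraries where they do the work, as an engineer would, in place of code of your own. Each camera call takes 0.05 s, during which the arm holds its last target.

## Working session

There is one attempt and no reset: what is moved stays moved. The work goes in short steps, Python scripts to look and compute and a tool call to move; the robot and the scene stay as the last step left them, time stands still between calls to the robot, and variables do not carry over. Pictures are saved under pics/ and viewed, and the job is handed in when it is done.

Besides the shell and the picture viewer there is one more tool, called after "Call:" by a JSON object that holds its "fn" and its "kwargs", one argument or row to a line. step_arm: Moves the arm, as the interface text tells. Its arguments: {"type":"object","properties":{"motion":{"type":"array"},"force":{"type":"number"}},"required":["motion"]}

```bash
mkdir -p pics; ls; python3 - <<'E'
from station import r, imaging
import cv2, numpy as np
o=r.get_obs(); print(o)
for n in ("scene","top"):
    p,d=imaging.snapshot(n); cv2.imwrite(f"pics/{n}0.png",p[:,:,::-1]); np.savez(f"{n}0.npz",p=p,d=d)
    print(n,imaging.camera_model(n))
print(r.tips_ahead)
E
```

```text
pics
{'time': 0.0, 'joint_positions': array([-1.24199460e+00,  3.20275650e-01,  1.56567643e+00,  3.29873367e-06,
        1.25744457e+00, -1.99978139e-02]), 'joint_vel': array([ 0.00090472, -0.00262817, -0.00068872,  0.00025761, -0.00034077,
       -0.00056419]), 'tau': array([ 1.11411613e-03, -4.15524352e+01, -2.34163266e+01,  1.04764881e-04,
        8.21942609e-03, -1.62627919e-05]), 'ee_pos': array([ 0.19637408, -0.53994558,  0.25249259]), 'tcp_rot': array([-0.69628337, -0.12332506,  0.69647736, -0.12206428]), 'wrist_force': array([ 0.44423724, -0.18489104,  0.37481986]), 'torque': array([ 0.01684018,  0.02184688, -0.02089908]), 'gripper_width': 0.08546503861674294}
scene {'intrinsics': array([[444.04731061,   0.        , 255.49953413],
       [  0.        , 444.04731061, 192.45849183],
       [  0.        ,   0.        ,   1.        ]]), 'R': array([[-0.43132014,  0.9021924 , -0.00343662],
       [ 0.65163721,  0.30889576, -0.69278594],
       [-0.62396465, -0.30105196, -0.7211351 ]]), 't': array([ 0.2488541 , -0.25193086,  1.82665526])}
top {'intrinsics': array([[381.74445205,   0.        , 259.71180669],
       [  0.        , 381.74445205, 192.83274201],
       [  0.        ,   0.        ,   1.        ]]), 'R': array([[-0.00548799, -0.99992893, -0.01058383],
       [-0.98888278,  0.00699951, -0.14853231],
       [ 0.14859583,  0.00965103, -0.98885092]]), 't': array([-7.60151372e-04,  5.53475317e-01,  1.31013230e+00])}
0.022
```

View pics/scene0.png

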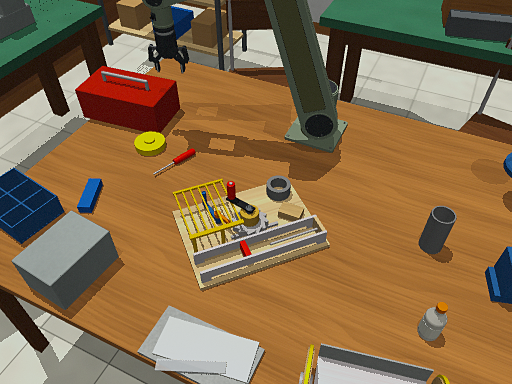

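View pics/top0.png

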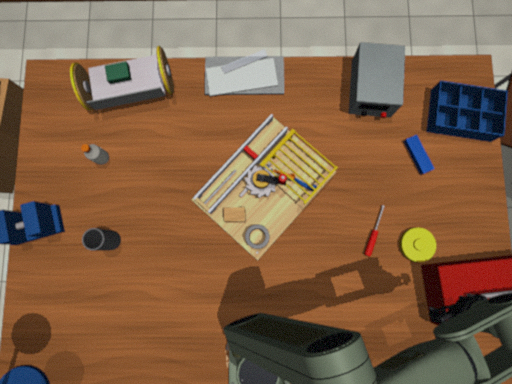

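```bash
python3 - <<'E'
import cv2, numpy as np
p=np.load("top0.npz")['p'];c=p[105:265,185:345,::-1]
cv2.imwrite("pics/topz.png",cv2.resize(c,None,fx=3.75,fy=3.75,interpolation=cv2.INTER_CUBIC))
p=np.load("scene0.npz")['p'];c=p[165:295,165:335,::-1]
cv2.imwrite("pics/scz.png",cv2.resize(c,None,fx=4.5,fy=4.5,interpolation=cv2.INTER_CUBIC))
E
```

```text
(no output)
```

View pics/topz.png

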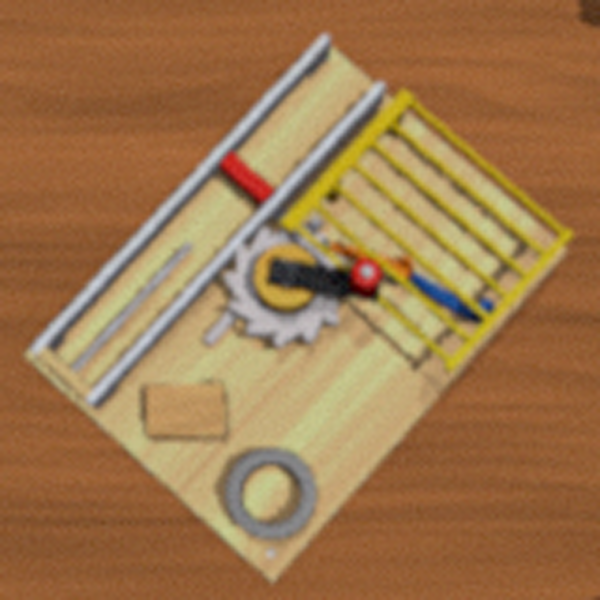

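View pics/scz.png

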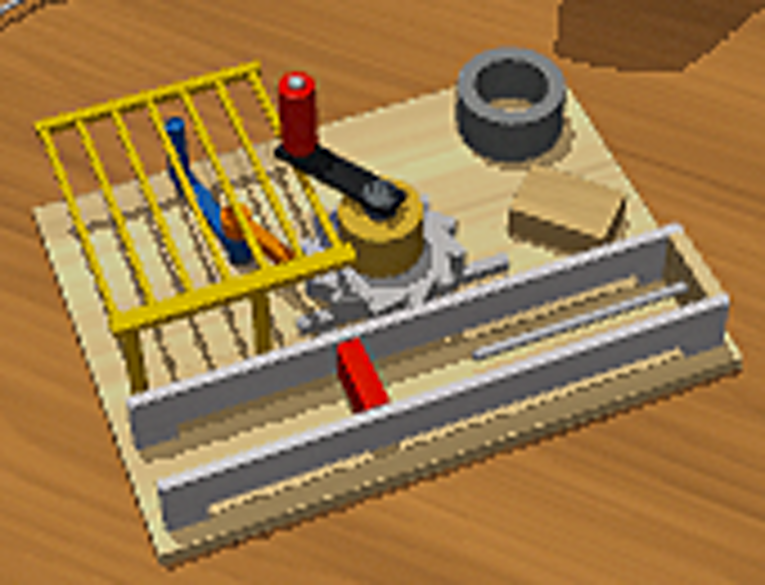

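```bash
cat > h.py <<'E'
import numpy as np
from station import r, imaging
from scipy.optimize import least_squares
from scipy.spatial.transform import Rotation as Ro
def proj(n,X):
    c=imaging.camera_model(n); X=np.atleast_2d(X); q=X@c['R'].T+c['t']; q=q@c['intrinsics'].T; return q[:,:2]/q[:,2:]
def tri(uvs):
    A=[]
    for n,(u,v) in uvs.items():
        c=imaging.camera_model(n);P=c['intrinsics']@np.c_[c['R'],c['t']]
        A+= [u*P[2]-P[0], v*P[2]-P[1]]
    A=np.array(A);w=np.linalg.svd(A)[2][-1];return w[:3]/w[3]
def L2W(p,pose):
    p=np.atleast_2d(p);c,s=np.cos(pose[2]),np.sin(pose[2])
    return np.c_[c*p[:,0]-s*p[:,1]+pose[0], s*p[:,0]+c*p[:,1]+pose[1], p[:,2]]
E
cat > fit.py <<'E'
from h import *
zt=lambda U,V:((U+.5)/3.75-.5+185,(V+.5)/3.75-.5+105)
zs=lambda U,V:((U+.5)/4.5-.5+165,(V+.5)/4.5-.5+165)
T=[((275,580),(-175,215,15)),((27,353),(150,215,15)),((408,92),(37,-202,109)),((572,235),(-168,-202,109)),((455,370),(-168,-32,109)),((285,225),(37,-32,109))]
S=[((163,552),(150,-215,15)),((738,350),(150,215,15)),((40,127),(-168,-202,109)),((258,66),(-168,-32,109)),((352,252),(37,-32,109)),((118,328),(37,-202,109))]
def res(q,full=False):
    a=[]
    for n,C,z in (("top",T,zt),("scene",S,zs)):
        X=L2W(np.array([c[1] for c in C])/1000.,q)
        a.append(proj(n,X)-np.array([z(*c[0]) for c in C]))
    a=np.vstack(a)
    return a if full else a.ravel()
s=least_squares(res,[.6,0,.8],loss='soft_l1'); print(s.x);print(res(s.x,True).round(1))
pose=s.x; np.save('pose.npy',pose)
g=tri({"top":zt(367,268),"scene":zs(297,80)});print('grip top',g)
for (a,b) in ((2,5),(3,2),(4,3),(5,4)):
    print('guard',tri({"top":zt(*T[a][0]),"scene":zs(*S[b][0])}), L2W(np.array(T[a][1])/1000.,pose))
d=g[:2]-pose[:2];print(np.hypot(*d),'bearing',np.arctan2(d[1],d[0])-pose[2])
E
python3 fit.py
```

```text
[ 0.59266412 -0.01321209  0.83210014]
[[ 0.4  1.5]
 [-0.4  0.8]
 [-0.1 -0.8]
 [ 1.7 -0. ]
 [-0.1  1.1]
 [-0.3 -0.3]
 [-0.6  0.5]
 [ 1.5  0.8]
 [-1.2 -1. ]
 [ 0.  -1.4]
 [ 1.2  0.8]
 [-0.7  0.7]]
grip top [ 0.58375558 -0.07881682  0.1942319 ]
guard [ 0.76389975 -0.12176111  0.10917623] [[ 0.76692523 -0.1218678   0.109     ]]
guard [ 0.62949402 -0.26846894  0.10693567] [[ 0.62889371 -0.27343395  0.109     ]]
guard [ 0.50662936 -0.15843637  0.10592373] [[ 0.5032047  -0.15896879  0.109     ]]
guard [ 0.6405934  -0.01030698  0.11054626] [[ 0.64123623 -0.00740263  0.109     ]]
0.06620681105649383 bearing -2.537862060990837
```

```bash
cat > ov.py <<'E'
from h import *
import cv2,sys
def overlay(tag,pose,drum,sel,imgs=None):
    pts=lambda L:L2W(np.array(L)/1000.,pose)
    b=1.30+drum; gx,gy=70*np.cos(b),70*np.sin(b)
    circ=lambda cx,cy,R,z:[(cx+R*np.cos(t),cy+R*np.sin(t),z) for t in np.linspace(0,2*np.pi,40)]
    an=np.arctan2(-19,-83)-sel; px,py=-70+85*np.cos(an),-85+85*np.sin(an)
    curves=[[(-175,-215,15),(150,-215,15),(150,215,15),(-175,215,15),(-175,-215,15)],
     [(-168,-202,109),(37,-202,109),(37,-32,109),(-168,-32,109),(-168,-202,109)],
     circ(gx,gy,13,187),circ(px,py,8,85),circ(0,0,60,65)]
    for n,(x0,y0,w,h) in dict(top=(185,105,160,160),scene=(165,165,170,130)).items():
        p=imgs[n]; f=3.75 if n=='top' else 4.5; f*=1
        c=cv2.resize(np.ascontiguousarray(p[y0:y0+h,x0:x0+w,::-1]),None,fx=f,fy=f,interpolation=cv2.INTER_CUBIC)
        for C in curves:
            q=proj(n,pts(C)); q=(q-[x0,y0]+.5)*f-.5
            cv2.polylines(c,[np.round(q*16).astype(np.int32)],False,(255,0,255),1,cv2.LINE_AA,4)
        cv2.imwrite(f"pics/{tag}_{n}.png",c)
E
python3 - <<'E'
from ov import *
overlay('ov0',np.load('pose.npy'),2.396,0,{n:np.load(n+'0.npz')['p'] for n in('top','scene')})
E
```

```text
(no output)
```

View pics/ov0_top.png

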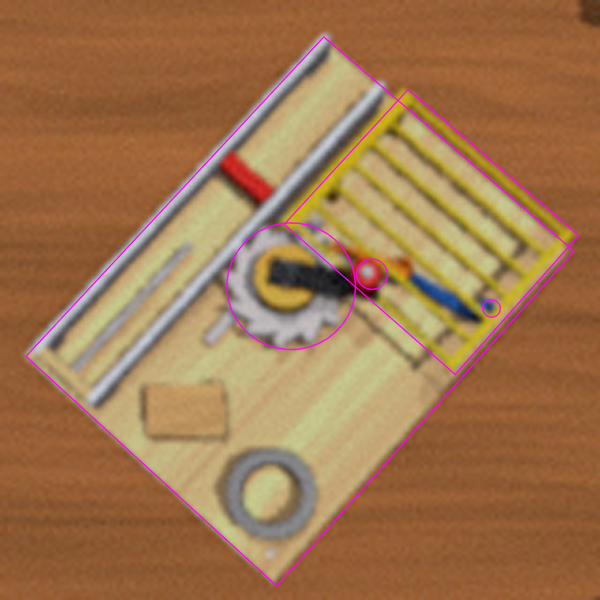

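View pics/ov0_scene.png

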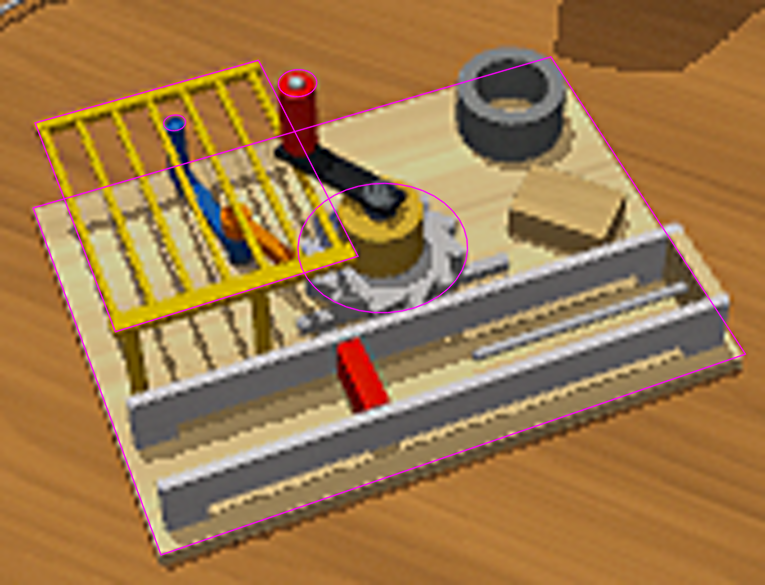

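```bash
cat >> h.py <<'E'
def st():
    o=r.get_obs(); R=Ro.from_quat(o['tcp_rot']).as_matrix(); return o,R
def show():
    o,R=st(); print('t',round(o['time'],2),'p',o['ee_pos'].round(4),'q',o['joint_positions'].round(3),'F',o['wrist_force'].round(1),'w',round(o['gripper_width'],4)); print(R.round(3)); return o,R
def totool(d): # world delta m -> tool units
    o,R=st(); return R.T@np.array(d)
E
python3 - <<'E'
from h import *
np.save('pose.npy',[0.592,-0.0115,0.832])
o,R=show()
print(totool([0,0,.15]), totool([.15,.55,0]),totool([.15,.5,0]))
E
```

```text
t 0.1 p [ 0.1964 -0.54    0.2526] q [-1.242  0.32   1.566 -0.     1.257 -0.02 ] F [ 0.9  0.3 -0.6] w 0.085
[[-0.001  0.342 -0.94 ]
 [ 0.002 -0.94  -0.342]
 [-1.    -0.002 -0.   ]]
[-1.49999810e-01 -2.39005853e-04 -1.95333374e-06] [ 0.00074616 -0.46559819 -0.32896469] [ 0.00067106 -0.41860994 -0.3118738 ]
```

Call:
{"fn": "step_arm", "kwargs": {
  "motion": [
    [-0.04,0,0,0,1],
    [-0.04,0,0,0,1],
    [-0.04,0,0,0,1],
    [-0.03,0,0,0,1],
    [0,-0.03,-0.026,0,1],
    [0,-0.03,-0.026,0,1],
    [0,-0.03,-0.026,0,1],
    [0,-0.03,-0.026,0,1],
    [0,-0.03,-0.026,0,1],
    [0,-0.03,-0.026,0,1],
    [0,-0.03,-0.026,0,1],
    [0,-0.03,-0.026,0,1],
    [0,-0.03,-0.026,0,1],
    [0,-0.03,-0.026,0,1],
    [0,-0.03,-0.026,0,1],
    [0,-0.03,-0.026,0,1],
    [0,-0.03,-0.026,0,1],
    [0,-0.03,-0.026,0,1]
  ]
}}

```text
time: 1.6
ee_pos: [0.3949, -0.0193, 0.4032]
tcp_rot: [-0.696, -0.123, 0.696, -0.123]
wrist_force: [1.5, -0.0, -0.4]
gripper_width: -0.0001
```

```bash
python3 - <<'E'
from h import *
o,R=show()
print(totool([np.cos(.83)*.04,np.sin(.83)*.04,0]),totool([.04,0,0]),totool([0,.04,0]))
E
```

```text
t 1.6 p [ 0.3949 -0.0193  0.4032] q [-0.078 -0.036  1.624 -0.     1.554  1.144] F [ 1.5 -0.  -0.4] w -0.0001
[[-0.     0.342 -0.94 ]
 [-0.    -0.94  -0.342]
 [-1.     0.     0.   ]]
[-7.37534707e-06 -1.85108046e-02 -3.54591322e-02] [-4.35503442e-07  1.36739125e-02 -3.75902130e-02] [-9.5963346e-06 -3.7590212e-02 -1.3673912e-02]
```

Call:
{"fn": "step_arm", "kwargs": {
  "motion": [
    [0,-0.035,-0.021,0,1],
    [0,-0.035,-0.021,0,1],
    [0,-0.035,-0.021,0,1],
    [0,-0.035,-0.021,0,1],
    [0,-0.035,-0.021,0,1],
    [0,-0.035,-0.021,0,1],
    [0,-0.035,-0.021,0,1],
    [0,-0.035,-0.021,0,1],
    [0,-0.035,-0.021,0,1],
    [0,-0.035,-0.021,0,1],
    [0,-0.035,-0.021,0,1],
    [0,-0.035,-0.021,0,1],
    [0,-0.035,-0.021,0,1],
    [0,-0.035,-0.021,0,1],
    [0,-0.018,-0.036,0,1],
    [0,-0.018,-0.036,0,1],
    [0,-0.018,-0.036,0,1],
    [0,-0.018,-0.036,0,1],
    [0,-0.018,-0.036,0,1],
    [0,-0.018,-0.036,0,1]
  ]
}}

```text
time: 3.27
ee_pos: [0.6039, 0.6446, 0.3501]
tcp_rot: [0.715, 0.137, -0.677, 0.108]
wrist_force: [-0.1, -0.2, 1.0]
gripper_width: -0.0003
```

```bash
python3 - <<'E'
from h import *
o,R=show()
E
```

```text
t 3.27 p [0.6039 0.6446 0.3501] q [8.050e-01 9.260e-01 2.170e-01 1.000e-03 1.930e+00 2.027e+00] F [-0.1 -0.2  1. ] w -0.0003
[[ 0.047  0.343 -0.938]
 [ 0.05  -0.939 -0.34 ]
 [-0.998 -0.031 -0.061]]
```

Call:
{"fn": "step_arm", "kwargs": {
  "motion": [
    [-0.01,-0.018,-0.036,0,1],
    [-0.01,-0.018,-0.036,0,1],
    [-0.01,-0.018,-0.036,0,1],
    [-0.01,-0.018,-0.036,0,1],
    [-0.01,-0.018,-0.036,0,1],
    [-0.01,-0.018,-0.036,0,1]
  ]
}}

```text
time: 3.77
ee_pos: [0.6419, 0.6834, 0.3448]
tcp_rot: [0.756, 0.17, -0.627, 0.073]
wrist_force: [-0.7, -0.7, -0.3]
gripper_width: -0.0001
```

```bash
python3 - <<'E'
from h import *
o,R=show()
E
```

```text
t 3.77 p [0.6419 0.6834 0.3448] q [0.803 0.941 0.216 0.003 1.755 2.026] F [-0.7 -0.7 -0.3] w -0.0001
[[ 0.155  0.35  -0.924]
 [ 0.166 -0.931 -0.325]
 [-0.974 -0.103 -0.203]]
```

Call:
{"fn": "step_arm", "kwargs": {
  "motion": [
    [-0.01,-0.015,-0.036,0,1],
    [-0.01,-0.015,-0.036,0,1],
    [-0.01,-0.015,-0.036,0,1],
    [-0.01,-0.015,-0.036,0,1],
    [-0.01,-0.015,-0.036,0,1],
    [-0.01,-0.015,-0.036,0,1],
    [-0.01,-0.015,-0.036,0,1],
    [-0.01,-0.015,-0.036,0,1],
    [-0.01,-0.015,-0.036,0,1],
    [-0.01,-0.015,-0.036,0,1]
  ]
}}

```text
time: 4.6
ee_pos: [0.6951, 0.7046, 0.4099]
tcp_rot: [0.815, 0.222, -0.535, 0.015]
wrist_force: [-0.3, -0.1, 0.2]
gripper_width: -0.0001
```

```bash
python3 - <<'E'
from h import *
o,R=show()
E
```

```text
t 4.6 p [0.6951 0.7046 0.4099] q [0.776 0.899 0.215 0.016 1.531 2.002] F [-0.3 -0.1  0.2] w -0.0001
[[ 0.329  0.378 -0.865]
 [ 0.345 -0.901 -0.263]
 [-0.879 -0.212 -0.427]]
```

Call:
{"fn": "step_arm", "kwargs": {
  "motion": [
    [-0.005,-0.018,-0.035,0,1],
    [-0.005,-0.018,-0.035,0,1],
    [-0.005,-0.018,-0.035,0,1],
    [-0.005,-0.018,-0.035,0,1],
    [-0.005,-0.018,-0.035,0,1],
    [-0.005,-0.018,-0.035,0,1],
    [-0.005,-0.018,-0.035,0,1],
    [-0.005,-0.018,-0.035,0,1],
    [-0.005,-0.018,-0.035,0,1],
    [-0.005,-0.018,-0.035,0,1]
  ]
}}

```text
time: 5.43
ee_pos: [0.7092, 0.7329, 0.5032]
tcp_rot: [0.858, 0.268, -0.436, -0.041]
wrist_force: [0.3, -0.4, 0.5]
gripper_width: 0.0002
```

```bash
python3 - <<'E'
from h import *
o,R=show()
E
```

```text
t 5.43 p [0.7092 0.7329 0.5032] q [0.787 0.841 0.215 0.013 1.329 2.012] F [ 0.3 -0.4  0.5] w 0.0002
[[ 0.476  0.424 -0.77 ]
 [ 0.495 -0.853 -0.164]
 [-0.727 -0.303 -0.616]]
```

Call:
{"fn": "step_arm", "kwargs": {
  "motion": [
    [-0.005,-0.018,-0.035,0,1],
    [-0.005,-0.018,-0.035,0,1],
    [-0.005,-0.018,-0.035,0,1],
    [-0.005,-0.018,-0.035,0,1],
    [-0.005,-0.018,-0.035,0,1],
    [-0.005,-0.018,-0.035,0,1],
    [-0.005,-0.018,-0.035,0,1],
    [-0.005,-0.018,-0.035,0,1]
  ]
}}

```text
time: 6.1
ee_pos: [0.6958, 0.7269, 0.6147]
tcp_rot: [0.881, 0.3, -0.356, -0.083]
wrist_force: [0.1, 0.5, -0.8]
gripper_width: -0.0
```

```bash
python3 - <<'E'
from h import *
o,R=show()
print(np.arccos(-R[2,0]),np.arctan2(R[1,0],R[0,0]))
E
```

```text
t 6.1 p [0.6958 0.7269 0.6147] q [0.793 0.756 0.215 0.011 1.216 2.018] F [ 0.1  0.5 -0.8] w -0.0
[[ 0.566  0.47  -0.677]
 [ 0.589 -0.806 -0.067]
 [-0.577 -0.361 -0.733]]
0.9553513597307588 0.8050549067243745
```

Call:
{"fn": "step_arm", "kwargs": {
  "motion": [
    [0,0,0,-0.073,1],
    [0,0,0,-0.073,1],
    [0,0,0,-0.073,1],
    [0,0,0,-0.073,1]
  ]
}}

```text
time: 6.43
ee_pos: [0.6957, 0.7269, 0.6143]
tcp_rot: [0.876, 0.374, -0.278, 0.122]
wrist_force: [-0.1, 0.3, -0.5]
gripper_width: -0.0
```

```bash
cat >> h.py <<'E'
def plan(Lpt,pose=None,tip=True,rowlen=.04):
    "delta in tool units so that fingertips (or grasp point) go to launcher point (mm)"
    pose=np.load('pose.npy') if pose is None else pose
    o,R=st(); off=.022 if tip else .003
    tgt=L2W(np.array(Lpt)/1000.,pose)[0]-off*R[:,0]
    d=tgt-o['ee_pos']; t=R.T@d; n=int(np.ceil(np.linalg.norm(d)/rowlen)); print('tgtTCP',tgt.round(4),'tool d',t.round(4),'rows',n,'per',(t/max(n,1)).round(4)); return tgt
def wl():
    "current tip / grasp in launcher frame mm"
    pose=np.load('pose.npy'); o,R=st(); c,s=np.cos(pose[2]),np.sin(pose[2])
    for k,off in (('tip',.022),('grasp',.003)):
        p=o['ee_pos']+off*R[:,0]; dx,dy=p[:2]-pose[:2]; print(k,np.round([(c*dx+s*dy)*1e3,(-s*dx+c*dy)*1e3,p[2]*1e3],1))
    RL=np.array([[c,s,0],[-s,c,0],[0,0,1]])@R; print('tool axes in launcher\n',RL.round(3)); 
    return RL
E
python3 - <<'E'
from h import *
show();wl()
plan([-238,-142,119])
o,R=st()
for w in ([.45,.45,.45],[.38,.1,.4],[.4,-.3,.4]): print(R.T@(np.array(w)-o['ee_pos']))
E
```

```text
t 6.43 p [0.6957 0.7269 0.6143] q [0.793 0.756 0.215 0.011 1.216 1.553] F [-0.1  0.3 -0.5] w -0.0
[[ 0.566  0.724 -0.396]
 [ 0.588 -0.69  -0.421]
 [-0.578  0.006 -0.816]]
tip [633.7 420.  601.6]
grasp [618.2 420.4 612.6]
tool axes in launcher
 [[ 0.816 -0.023 -0.578]
 [-0.022 -1.     0.009]
 [-0.578  0.006 -0.816]]
tgtTCP [ 0.5243 -0.296   0.1317] tool d [-0.4197  0.5792  0.8927] rows 29 per [-0.0145  0.02    0.0308]
[-0.20684846  0.01235635  0.34798616]
[-0.42340919  0.20299663  0.56399017]
[-0.6473906   0.49354788  0.72465222]
```

Call:
{"fn": "step_arm", "kwargs": {
  "motion": [
    [-0.022,0.011,0.03,0,1],
    [-0.022,0.011,0.03,0,1],
    [-0.022,0.011,0.03,0,1],
    [-0.022,0.011,0.03,0,1],
    [-0.022,0.011,0.03,0,1],
    [-0.022,0.011,0.03,0,1],
    [-0.022,0.011,0.03,0,1],
    [-0.022,0.011,0.03,0,1],
    [-0.022,0.011,0.03,0,1],
    [-0.022,0.011,0.03,0,1],
    [-0.022,0.011,0.03,0,1],
    [-0.022,0.011,0.03,0,1],
    [-0.022,0.011,0.03,0,1],
    [-0.022,0.011,0.03,0,1],
    [-0.022,0.011,0.03,0,1],
    [-0.022,0.011,0.03,0,1],
    [-0.022,0.011,0.03,0,1],
    [-0.022,0.011,0.03,0,1]
  ]
}}

```text
time: 7.93
ee_pos: [0.4125, 0.157, 0.4147]
tcp_rot: [0.877, 0.374, -0.278, 0.121]
wrist_force: [0.0, -1.7, -1.5]
gripper_width: 0.0001
```

```bash
python3 - <<'E'
from h import *
show();wl()
plan([-238,-142,119]);plan([-238,-142,300])
E
```

```text
t 7.93 p [0.4125 0.157  0.4147] q [-0.117 -0.262  2.079  0.976  0.903  0.173] F [ 0.  -1.7 -1.5] w 0.0001
[[ 0.566  0.723 -0.396]
 [ 0.588 -0.691 -0.42 ]
 [-0.578  0.005 -0.816]]
tip [ 21.7 245.7 402. ]
grasp [  6.1 246.1 412.9]
tool axes in launcher
 [[ 0.816 -0.024 -0.577]
 [-0.023 -1.     0.01 ]
 [-0.578  0.005 -0.816]]
tgtTCP [ 0.5242 -0.296   0.1317] tool d [-0.0397  0.3926  0.377 ] rows 14 per [-0.0028  0.028   0.0269]
tgtTCP [ 0.5242 -0.296   0.3127] tool d [-0.1442  0.3934  0.2292] rows 12 per [-0.012   0.0328  0.0191]
```

Call:
{"fn": "step_arm", "kwargs": {
  "motion": [
    [-0.012,0.033,0.019,0,1],
    [-0.012,0.033,0.019,0,1],
    [-0.012,0.033,0.019,0,1],
    [-0.012,0.033,0.019,0,1],
    [-0.012,0.033,0.019,0,1],
    [-0.012,0.033,0.019,0,1],
    [-0.012,0.033,0.019,0,1],
    [-0.012,0.033,0.019,0,1],
    [-0.012,0.033,0.019,0,1],
    [-0.012,0.033,0.019,0,1],
    [-0.012,0.033,0.019,0,1],
    [-0.012,0.033,0.019,0,1]
  ]
}}

```text
time: 8.93
ee_pos: [0.5279, -0.2987, 0.3122]
tcp_rot: [0.876, 0.373, -0.28, 0.121]
wrist_force: [0.9, -0.2, 0.8]
gripper_width: 0.0003
```

```bash
python3 - <<'E'
from h import *
show();wl()
plan([-238,-142,119])
E
```

```text
t 8.93 p [ 0.5279 -0.2987  0.3122] q [-0.938  0.396  1.619  0.942  1.446 -0.463] F [ 0.9 -0.2  0.8] w 0.0003
[[ 0.565  0.721 -0.4  ]
 [ 0.586 -0.693 -0.42 ]
 [-0.58   0.003 -0.814]]
tip [-237.6 -146.6  299.5]
grasp [-253.  -146.1  310.5]
tool axes in launcher
 [[ 0.814 -0.026 -0.58 ]
 [-0.023 -1.     0.013]
 [-0.58   0.003 -0.814]]
tgtTCP [ 0.5243 -0.296   0.1318] tool d [ 0.1043 -0.0051  0.1473] rows 5 per [ 0.0209 -0.001   0.0295]
```

Reachable. Go down to the stand-off, then look.

Call:
{"fn": "step_arm", "kwargs": {
  "motion": [
    [0.021,-0.001,0.0295,0,1],
    [0.021,-0.001,0.0295,0,1],
    [0.021,-0.001,0.0295,0,1],
    [0.021,-0.001,0.0295,0,1],
    [0.021,-0.001,0.0295,0,1],
    [0,0,0,0,1]
  ]
}}

```text
time: 9.43
ee_pos: [0.5221, -0.2913, 0.125]
tcp_rot: [0.875, 0.375, -0.282, 0.116]
wrist_force: [-0.6, 1.0, -0.3]
gripper_width: -0.0
```

```bash
python3 - <<'E'
from h import *
from ov import *
show();wl()
I={n:imaging.snapshot(n)[0] for n in('top','scene')}
overlay('ov1',np.load('pose.npy'),2.396,0,I)
plan([-140,-142,50])
E
```

```text
t 9.43 p [ 0.5221 -0.2913  0.125 ] q [-0.938  0.599  1.83   1.021  1.22  -0.805] F [-0.6  1.  -0.3] w -0.0
[[ 0.559  0.722 -0.408]
 [ 0.591 -0.692 -0.414]
 [-0.581 -0.009 -0.814]]
tip [-236.  -137.1  112.2]
grasp [-251.5 -136.9  123.3]
tool axes in launcher
 [[ 0.814 -0.025 -0.581]
 [-0.015 -1.     0.022]
 [-0.581 -0.009 -0.814]]
tgtTCP [ 0.5903 -0.2236  0.0627] tool d [ 0.1179 -0.0008  0.0008] rows 3 per [ 0.0393 -0.0003  0.0003]
```

View pics/ov1_scene.png

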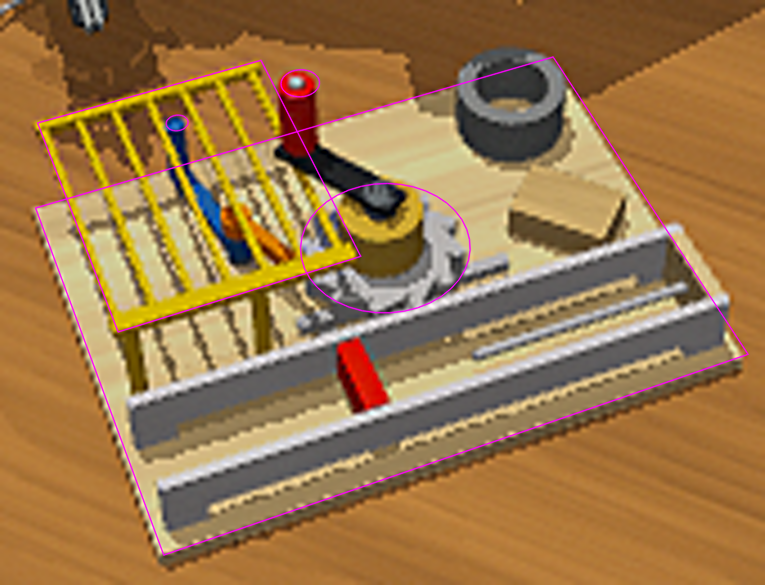

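View pics/ov1_top.png

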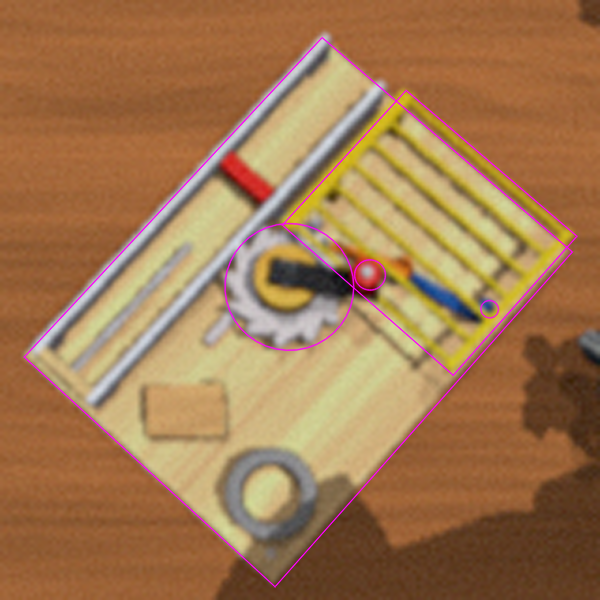

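Call:
{"fn": "step_arm", "kwargs": {
  "motion": [
    [0.03,0,0,0,1],
    [0.03,0,0,0,1],
    [0.03,0,0,0,1],
    [0.028,0,0,0,1],
    [0,0,0,0,1]
  ]
}}

```text
time: 9.95
ee_pos: [0.5929, -0.221, 0.0638]
tcp_rot: [0.876, 0.375, -0.279, 0.121]
wrist_force: [-0.6, 0.5, 0.8]
gripper_width: -0.0002
```

```bash
python3 - <<'E'
from h import *
from ov import *
show();wl()
I={n:imaging.snapshot(n)[0] for n in('top','scene')}
overlay('ov2',np.load('pose.npy'),2.396,0,I)
plan([-140,-87,50])
E
```

```text
t 9.95 p [ 0.5929 -0.221   0.0638] q [-0.768  0.686  1.878  1.196  1.068 -0.901] F [-0.6  0.5  0.8] w -0.0002
[[ 0.563  0.725 -0.397]
 [ 0.59  -0.689 -0.421]
 [-0.579  0.003 -0.816]]
tip [-136.3 -142.2   51. ]
grasp [-151.8 -141.8   62. ]
tool axes in launcher
 [[ 0.815 -0.021 -0.579]
 [-0.019 -1.     0.01 ]
 [-0.579  0.003 -0.816]]
tgtTCP [ 0.5496 -0.1865  0.0627] tool d [-0.0007 -0.0567  0.0034] rows 2 per [-0.0004 -0.0284  0.0017]
```

View pics/ov2_scene.png

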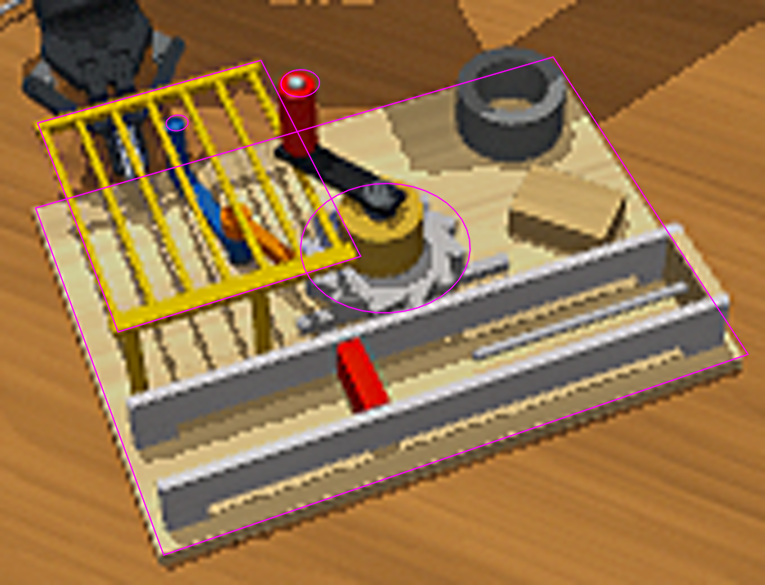

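View pics/ov2_top.png

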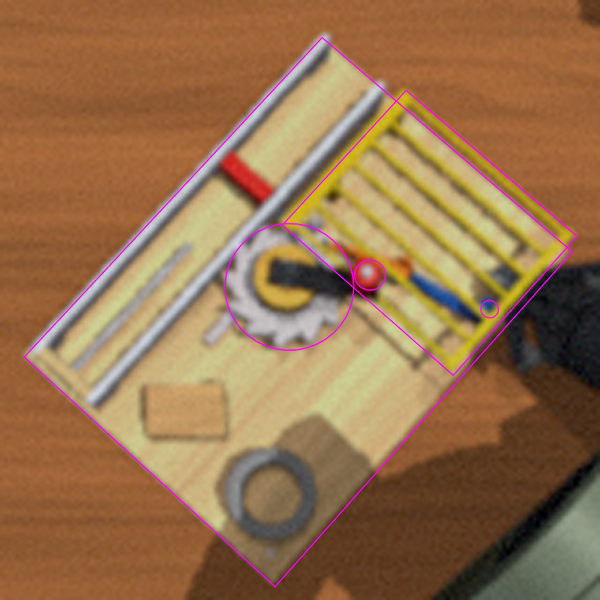

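Call:
{"fn": "step_arm", "kwargs": {
  "motion": [
    [0,-0.015,0,0,1],
    [0,-0.01,0,0,1],
    [0,-0.01,0,0,1],
    [0,-0.01,0,0,1],
    [0,-0.008,0,0,1],
    [0,0,0,0,1]
  ]
}}

```text
time: 10.55
ee_pos: [0.5532, -0.1882, 0.0643]
tcp_rot: [0.877, 0.371, -0.279, 0.121]
wrist_force: [1.2, -6.2, 3.0]
gripper_width: -0.0001
```

```bash
python3 - <<'E'
from h import *
from ov import *
show();wl()
I={n:imaging.snapshot(n)[0] for n in('top','scene')}
overlay('ov3',np.load('pose.npy'),2.396,0.45,I)
E
```

```text
t 10.55 p [ 0.5532 -0.1882  0.0643] q [-0.776  0.639  2.011  1.244  1.037 -0.996] F [ 1.2 -6.2  3. ] w -0.0001
[[ 0.569  0.719 -0.4  ]
 [ 0.585 -0.695 -0.419]
 [-0.579  0.005 -0.816]]
tip [-138.8  -90.9   51.6]
grasp [-154.3  -90.4   62.6]
tool axes in launcher
 [[ 0.815 -0.03  -0.579]
 [-0.027 -1.     0.013]
 [-0.579  0.005 -0.816]]
```

View pics/ov3_scene.png

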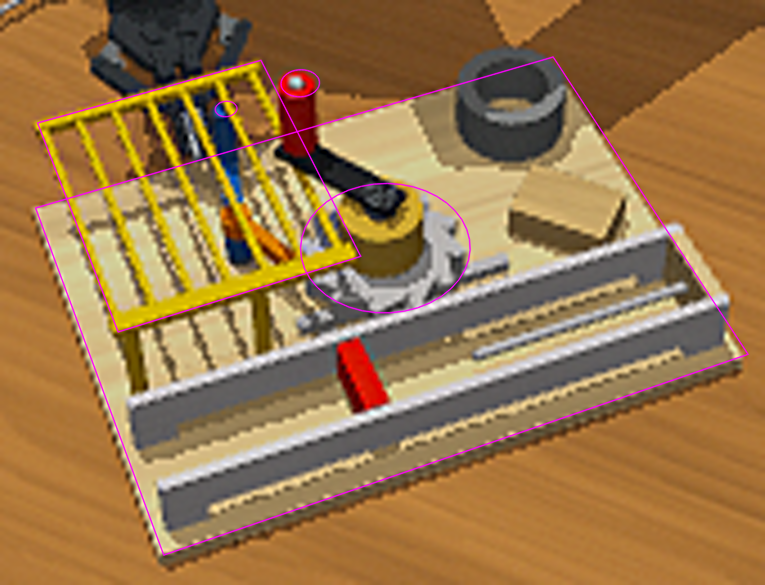

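View pics/ov3_top.png

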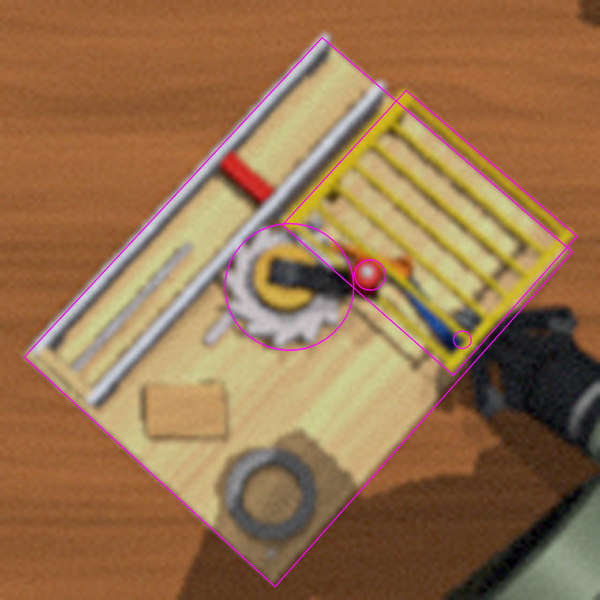

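Call:
{"fn": "step_arm", "kwargs": {
  "motion": [
    [0,-0.004,0,0,1],
    [0,-0.002,0,0,1],
    [0,0,0,0,1]
  ]
}}

```text
time: 10.9
ee_pos: [0.5528, -0.188, 0.0642]
tcp_rot: [0.879, 0.367, -0.279, 0.123]
wrist_force: [14.5, -9.7, -1.8]
gripper_width: 0.0
```

```bash
python3 - <<'E'
from h import *
show();wl()
E
```

```text
t 10.9 p [ 0.5528 -0.188   0.0642] q [-0.776  0.636  2.018  1.255  1.029 -1.006] F [14.5 -9.7 -1.8] w 0.0
[[ 0.575  0.714 -0.4  ]
 [ 0.577 -0.7   -0.42 ]
 [-0.58   0.011 -0.815]]
tip [-139.   -90.6   51.5]
grasp [-154.4  -89.9   62.5]
tool axes in launcher
 [[ 0.814 -0.037 -0.58 ]
 [-0.036 -0.999  0.012]
 [-0.58   0.011 -0.815]]
```

Call:
{"fn": "step_arm", "kwargs": {
  "motion": [
    [0,0.012,0,0,1],
    [-0.03,0,0,0,1],
    [-0.03,0,0,0,1],
    [-0.03,0,0,0,1],
    [-0.03,0,0,0,1],
    [0,0,-0.035,0,-1],
    [0,0,-0.035,0,-1],
    [0,0,-0.035,0,-1]
  ]
}}

```text
time: 11.57
ee_pos: [0.5301, -0.2169, 0.2186]
tcp_rot: [0.876, 0.374, -0.28, 0.118]
wrist_force: [1.1, -1.5, 0.5]
gripper_width: 0.0356
```

```bash
python3 - <<'E'
from h import *
from ov import *
show();wl()
I={n:imaging.snapshot(n)[0] for n in('top','scene')}
overlay('ov4',np.load('pose.npy'),2.396,0.45,I)
plan([-59.5-82,-37,160+58],tip=False)
E
```

```text
t 11.57 p [ 0.5301 -0.2169  0.2186] q [-0.844  0.41   1.877  1.037  1.234 -0.647] F [ 1.1 -1.5  0.5] w 0.0356
[[ 0.563  0.722 -0.402]
 [ 0.589 -0.692 -0.417]
 [-0.579 -0.002 -0.815]]
tip [-175.6  -93.   205.8]
grasp [-191.1  -92.6  216.8]
tool axes in launcher
 [[ 0.815 -0.026 -0.579]
 [-0.02  -1.     0.016]
 [-0.579 -0.002 -0.815]]
tgtTCP [ 0.5224 -0.1428  0.2197] tool d [ 0.0389 -0.0574 -0.0249] rows 2 per [ 0.0194 -0.0287 -0.0124]
```

View pics/ov4_scene.png

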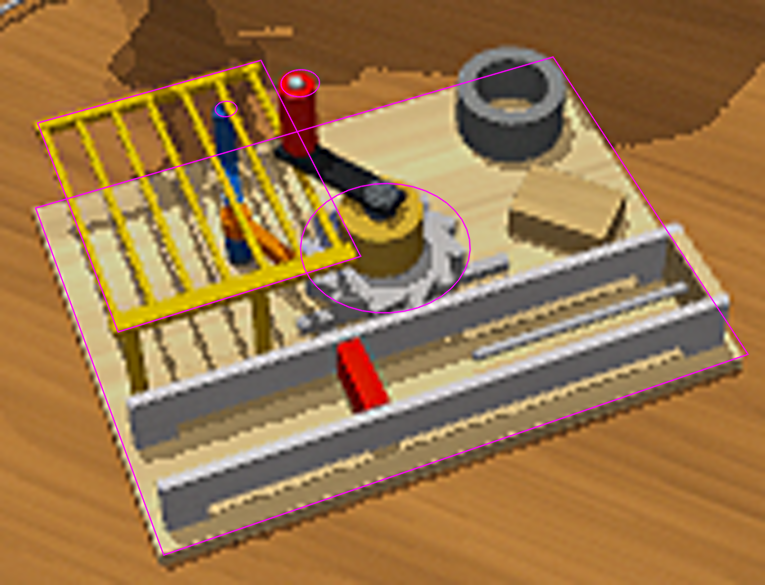

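View pics/ov4_top.png

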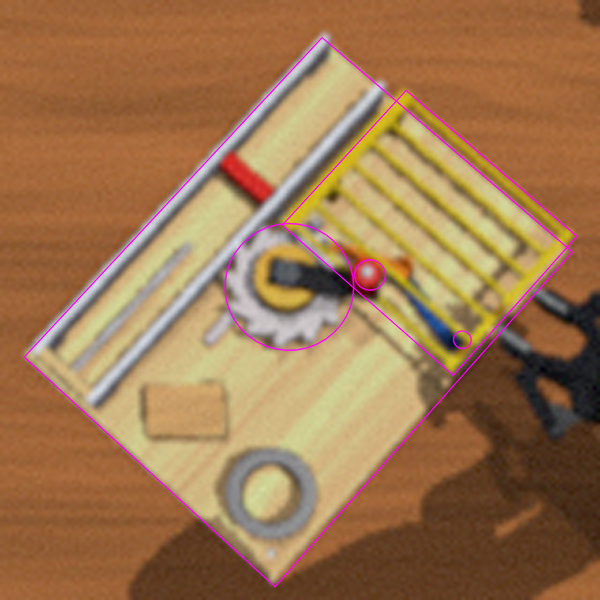

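Call:
{"fn": "step_arm", "kwargs": {
  "motion": [
    [0.02,-0.029,-0.0125,0,-1],
    [0.019,-0.028,-0.0125,0,-1],
    [0,0,0,0,-1],
    [0,0,0,0,-1],
    [0,0,0,0,-1]
  ]
}}

```text
time: 12.08
ee_pos: [0.5218, -0.1447, 0.2152]
tcp_rot: [0.876, 0.374, -0.28, 0.12]
wrist_force: [0.5, 0.1, -0.3]
gripper_width: 0.0854
```

```bash
python3 - <<'E'
from h import *
show();wl()
plan([-59.5,-37,160],tip=False)
E
```

```text
t 12.08 p [ 0.5218 -0.1447  0.2152] q [-0.757  0.341  2.009  1.106  1.147 -0.676] F [ 0.5  0.1 -0.3] w 0.0854
[[ 0.564  0.723 -0.4  ]
 [ 0.588 -0.691 -0.419]
 [-0.58   0.001 -0.815]]
tip [-127.8  -38.2  202.5]
grasp [-143.3  -37.8  213.5]
tool axes in launcher
 [[ 0.815 -0.025 -0.58 ]
 [-0.02  -1.     0.014]
 [-0.58   0.001 -0.815]]
tgtTCP [ 0.5776 -0.0822  0.1617] tool d [ 0.0993 -0.0029 -0.005 ] rows 3 per [ 0.0331 -0.001  -0.0017]
```

Call:
{"fn": "step_arm", "kwargs": {
  "motion": [
    [0.033,-0.001,-0.0017,0,-1],
    [0.033,-0.001,-0.0017,0,-1],
    [0.033,-0.001,-0.0017,0,-1],
    [0,0,0,0,-1]
  ]
}}

```text
time: 12.42
ee_pos: [0.5784, -0.0802, 0.1591]
tcp_rot: [0.875, 0.376, -0.281, 0.118]
wrist_force: [-1.0, -0.9, 1.0]
gripper_width: 0.0855
```

```bash
python3 - <<'E'
from h import *
from ov import *
show();wl()
I={n:imaging.snapshot(n)[0] for n in('top','scene')}
overlay('ov5',np.load('pose.npy'),2.396,0.45,I)
E
```

```text
t 12.42 p [ 0.5784 -0.0802  0.1591] q [-0.578  0.437  2.048  1.281  0.99  -0.764] F [-1.  -0.9  1. ] w 0.0855
[[ 0.56   0.724 -0.402]
 [ 0.591 -0.689 -0.418]
 [-0.58  -0.004 -0.814]]
tip [-42.  -36.6 146.3]
grasp [-57.5 -36.3 157.3]
tool axes in launcher
 [[ 0.814 -0.022 -0.58 ]
 [-0.016 -1.     0.016]
 [-0.58  -0.004 -0.814]]
```

View pics/ov5_scene.png

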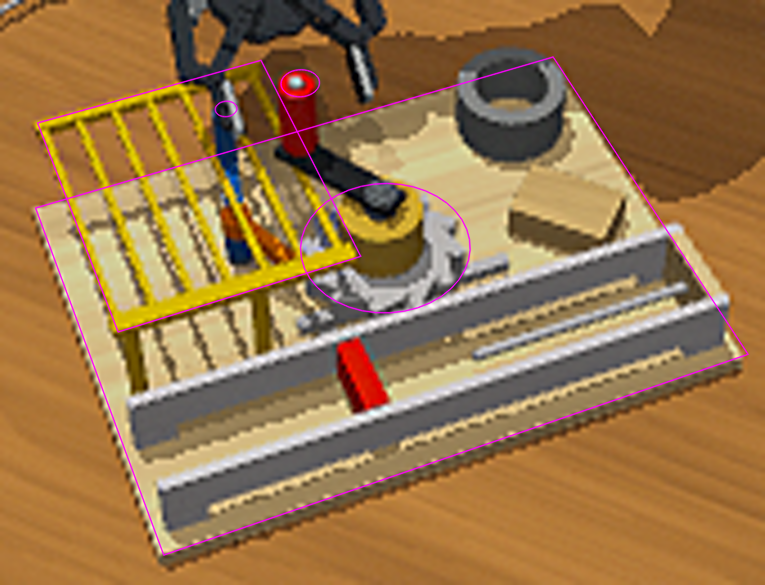

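View pics/ov5_top.png

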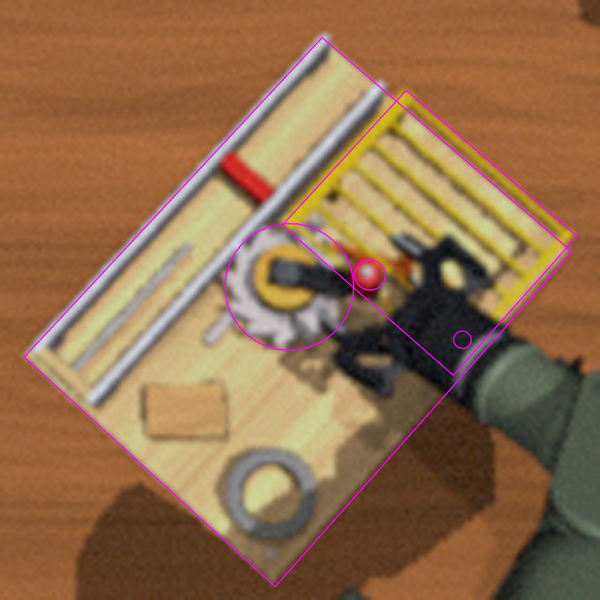

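Call:
{"fn": "step_arm", "kwargs": {
  "motion": [
    [0,0,0,0,1],
    [0,0,0,0,1],
    [0,0,0,0,1],
    [0,0,0,0,1],
    [0,0,0,0,1],
    [0,0,0,0,1],
    [0,0,0,0,1],
    [0,0,0,0,1]
  ],
  "force": 60
}}

```text
time: 13.18
ee_pos: [0.5792, -0.0843, 0.1632]
tcp_rot: [0.877, 0.372, -0.279, 0.121]
wrist_force: [1.1, -5.5, 1.7]
gripper_width: 0.0244
```

```bash
cat >> h.py <<'E'
def drumest():
    "bearing of grasp point about the axle (launcher frame), radius; drum=bearing-1.30"
    pose=np.load('pose.npy'); o,R=st(); c,s=np.cos(pose[2]),np.sin(pose[2])
    p=o['ee_pos']+.003*R[:,0]; dx,dy=p[:2]-pose[:2]; x,y=c*dx+s*dy,-s*dx+c*dy
    b=np.arctan2(y,x)%(2*np.pi); print('drum est',round(b-1.3,3),'radius',round(np.hypot(x,y)*1e3,1)); return b
def arc(drums,rad=.070):
    "row deltas (tool units) between successive drum angles starting at drums[0]"
    pose=np.load('pose.npy'); o,R=st(); b=1.3+np.array(drums)+pose[2]
    P=np.c_[rad*np.cos(b),rad*np.sin(b),0*b]; D=np.diff(P,axis=0)@R
    for a,d in zip(drums[1:],D): print(round(a,3),d.round(4))
E
python3 - <<'E'
from h import *
show();wl();drumest()
arc(np.linspace(2.396,2.536,4))
E
```

```text
t 13.18 p [ 0.5792 -0.0843  0.1632] q [-0.584  0.43   2.045  1.281  0.989 -0.763] F [ 1.1 -5.5  1.7] w 0.0244
[[ 0.568  0.719 -0.4  ]
 [ 0.585 -0.695 -0.419]
 [-0.579  0.005 -0.815]]
tip [-44.5 -40.1 150.5]
grasp [-60.  -39.6 161.5]
tool axes in launcher
 [[ 0.815 -0.029 -0.579]
 [-0.026 -1.     0.013]
 [-0.579  0.005 -0.815]]
drum est 2.425 radius 71.9
2.443 [ 0.0015  0.0027 -0.0011]
2.489 [ 0.0016  0.0026 -0.0011]
2.536 [ 0.0017  0.0025 -0.0012]
```

Call:
{"fn": "step_arm", "kwargs": {
  "motion": [
    [0.0015,0.0027,-0.0011,0,1],
    [0.0016,0.0026,-0.0011,0,1],
    [0.0017,0.0025,-0.0012,0,1],
    [0.0017,0.0024,-0.0012,0,1],
    [0,0,0,0,1],
    [0,0,0,0,1]
  ]
}}

```text
time: 13.68
ee_pos: [0.5912, -0.0854, 0.1632]
tcp_rot: [0.877, 0.372, -0.279, 0.121]
wrist_force: [-5.1, -8.4, 4.9]
gripper_width: 0.024
```

```bash
python3 - <<'E'
from h import *
from ov import *
show();wl();drumest()
I={n:imaging.snapshot(n)[0] for n in('top','scene')}
overlay('ov6',np.load('pose.npy'),2.5,0.45,I)
E
```

```text
t 13.68 p [ 0.5912 -0.0854  0.1632] q [-0.572  0.443  2.019  1.279  0.987 -0.744] F [-5.1 -8.4  4.9] w 0.024
[[ 0.567  0.72  -0.4  ]
 [ 0.585 -0.694 -0.42 ]
 [-0.58   0.004 -0.815]]
tip [-37.3 -49.7 150.5]
grasp [-52.8 -49.2 161.5]
tool axes in launcher
 [[ 0.815 -0.028 -0.579]
 [-0.025 -1.     0.013]
 [-0.58   0.004 -0.815]]
drum est 2.592 radius 72.2
```

View pics/ov6_scene.png

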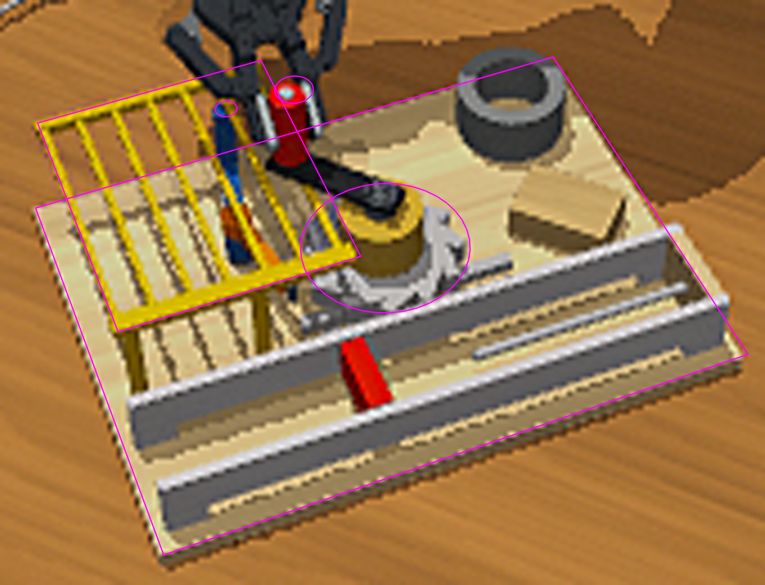

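```bash
python3 - <<'E'
from h import *
arc(np.arange(2.58,-.1,-.11))
E
```

```text
2.47 [-0.0041 -0.0058  0.0029]
2.36 [-0.0036 -0.0063  0.0025]
2.25 [-0.003  -0.0068  0.0021]
2.14 [-0.0023 -0.0071  0.0016]
2.03 [-0.0017 -0.0074  0.0012]
1.92 [-0.001  -0.0076  0.0007]
1.81 [-0.0003 -0.0077  0.0002]
1.7 [ 0.0004 -0.0077 -0.0003]
1.59 [ 0.001  -0.0076 -0.0008]
1.48 [ 0.0017 -0.0074 -0.0013]
1.37 [ 0.0024 -0.0071 -0.0017]
1.26 [ 0.003  -0.0068 -0.0022]
1.15 [ 0.0036 -0.0063 -0.0026]
1.04 [ 0.0041 -0.0058 -0.003 ]
0.93 [ 0.0046 -0.0052 -0.0033]
0.82 [ 0.0051 -0.0045 -0.0036]
0.71 [ 0.0054 -0.0038 -0.0039]
0.6 [ 0.0057 -0.0031 -0.0041]
0.49 [ 0.006  -0.0023 -0.0043]
0.38 [ 0.0062 -0.0015 -0.0044]
0.27 [ 0.0062 -0.0006 -0.0044]
0.16 [ 0.0063  0.0002 -0.0045]
0.05 [ 0.0062  0.0011 -0.0044]
-0.06 [ 0.0061  0.0019 -0.0043]
```

Call:
{"fn": "step_arm", "kwargs": {
  "motion": [
    [-0.0041,-0.0058,0.0029,0,1],
    [-0.0036,-0.0063,0.0025,0,1],
    [-0.003,-0.0068,0.0021,0,1],
    [-0.0023,-0.0071,0.0016,0,1],
    [-0.0017,-0.0074,0.0012,0,1],
    [-0.001,-0.0076,0.0007,0,1],
    [0,0,0,0,1]
  ]
}}

```text
time: 14.37
ee_pos: [0.5452, -0.0673, 0.1631]
tcp_rot: [0.876, 0.376, -0.279, 0.119]
wrist_force: [-8.2, -2.9, 7.6]
gripper_width: 0.024
```

```bash
python3 - <<'E'
from h import *
show();wl();drumest()
E
```

```text
t 14.37 p [ 0.5452 -0.0673  0.1631] q [-0.595  0.392  2.124  1.292  0.992 -0.808] F [-8.2 -2.9  7.6] w 0.024
[[ 0.562  0.725 -0.399]
 [ 0.592 -0.689 -0.419]
 [-0.578 -0.001 -0.816]]
tip [-54.8  -3.3 150.4]
grasp [-70.3  -3.  161.4]
tool axes in launcher
 [[ 0.816 -0.021 -0.578]
 [-0.017 -1.     0.013]
 [-0.578 -0.001 -0.816]]
drum est 1.885 radius 70.4
```

Call:
{"fn": "step_arm", "kwargs": {
  "motion": [
    [-0.0003,-0.0077,0.0002,0,1],
    [0.0004,-0.0077,-0.0003,0,1],
    [0.001,-0.0076,-0.0008,0,1],
    [0.0017,-0.0074,-0.0013,0,1],
    [0.0024,-0.0071,-0.0017,0,1],
    [0.003,-0.0068,-0.0022,0,1],
    [0.0036,-0.0063,-0.0026,0,1],
    [0.0041,-0.0058,-0.003,0,1],
    [0.0046,-0.0052,-0.0033,0,1],
    [0,0,0,0,1]
  ]
}}

```text
time: 15.2
ee_pos: [0.5224, -0.0078, 0.1632]
tcp_rot: [0.877, 0.373, -0.279, 0.12]
wrist_force: [5.6, 2.9, -0.1]
gripper_width: 0.0245
```

```bash
python3 - <<'E'
from h import *
show();wl();b=drumest();arc(np.arange(b-1.3,-.1,-.1),.0705)
E
```

```text
t 15.2 p [ 0.5224 -0.0078  0.1632] q [-0.502  0.335  2.237  1.404  0.924 -0.863] F [ 5.6  2.9 -0.1] w 0.0245
[[ 0.566  0.721 -0.4  ]
 [ 0.587 -0.693 -0.419]
 [-0.579  0.003 -0.815]]
tip [-26.2  53.4 150.4]
grasp [-41.7  53.8 161.4]
tool axes in launcher
 [[ 0.815 -0.027 -0.579]
 [-0.024 -1.     0.013]
 [-0.579  0.003 -0.815]]
drum est 0.93 radius 68.1
0.83 [ 0.0046 -0.0042 -0.0033]
0.73 [ 0.0049 -0.0036 -0.0035]
0.63 [ 0.0052 -0.003  -0.0037]
0.53 [ 0.0054 -0.0023 -0.0039]
0.43 [ 0.0056 -0.0016 -0.004 ]
0.33 [ 0.0057 -0.001  -0.004 ]
0.23 [ 0.0057 -0.0003 -0.0041]
0.13 [ 0.0057  0.0005 -0.0041]
0.03 [ 0.0057  0.0011 -0.004 ]
-0.07 [ 0.0056  0.0018 -0.0039]
```

Call:
{"fn": "step_arm", "kwargs": {
  "motion": [
    [0.0046,-0.0044,-0.0033,0,1],
    [0.0049,-0.0038,-0.0035,0,1],
    [0.0052,-0.003,-0.0037,0,1],
    [0.0054,-0.0023,-0.0039,0,1],
    [0.0056,-0.0016,-0.004,0,1],
    [0.0057,-0.001,-0.004,0,1],
    [0.0057,-0.0003,-0.0041,0,1],
    [0,0,0,0,1]
  ]
}}

```text
time: 15.87
ee_pos: [0.5434, 0.0349, 0.1632]
tcp_rot: [0.877, 0.371, -0.279, 0.121]
wrist_force: [6.9, -3.5, 0.3]
gripper_width: 0.0241
```

```bash
python3 - <<'E'
from h import *
np.save('pose.npy',[.5935,-.0128,.832])
show();wl();b=drumest();arc(np.arange(b-1.3,-.1,-.08),.0705)
E
```

```text
t 15.87 p [0.5434 0.0349 0.1632] q [-0.382  0.335  2.234  1.5    0.856 -0.852] F [ 6.9 -3.5  0.3] w 0.0241
[[ 0.568  0.719 -0.4  ]
 [ 0.584 -0.695 -0.42 ]
 [-0.58   0.005 -0.815]]
tip [ 19.5  68.5 150.4]
grasp [  4.   69.  161.4]
tool axes in launcher
 [[ 0.814 -0.03  -0.58 ]
 [-0.027 -1.     0.013]
 [-0.58   0.005 -0.815]]
drum est 0.213 radius 69.2
0.133 [ 0.0046  0.0004 -0.0033]
0.053 [ 0.0045  0.0008 -0.0032]
-0.027 [ 0.0045  0.0013 -0.0032]
```

Call:
{"fn": "step_arm", "kwargs": {
  "motion": [
    [0.0046,0.0004,-0.0033,0,1],
    [0.0045,0.0008,-0.0032,0,1],
    [0.0045,0.0013,-0.0032,0,1],
    [0.0025,0.0008,-0.0018,0,1],
    [0,0,0,0,1],
    [0,0,0,0,1]
  ]
}}

```text
time: 16.37
ee_pos: [0.5559, 0.0447, 0.163]
tcp_rot: [0.877, 0.37, -0.281, 0.121]
wrist_force: [-22.9, -26.8, 18.9]
gripper_width: 0.0247
```

```bash
python3 - <<'E'
from h import *
from ov import *
show();wl();b=drumest()
I={n:imaging.snapshot(n)[0] for n in('top','scene')}
overlay('ov7',np.load('pose.npy'),0,0.45,I)
E
```

```text
t 16.37 p [0.5559 0.0447 0.163 ] q [-0.346  0.343  2.215  1.518  0.833 -0.834] F [-22.9 -26.8  18.9] w 0.0247
[[ 0.568  0.717 -0.403]
 [ 0.581 -0.697 -0.421]
 [-0.583  0.005 -0.813]]
tip [ 35.1  65.9 150.1]
grasp [ 19.6  66.5 161.2]
tool axes in launcher
 [[ 0.812 -0.032 -0.583]
 [-0.029 -0.999  0.014]
 [-0.583  0.005 -0.813]]
drum est -0.017 radius 69.3
```

View pics/ov7_scene.png

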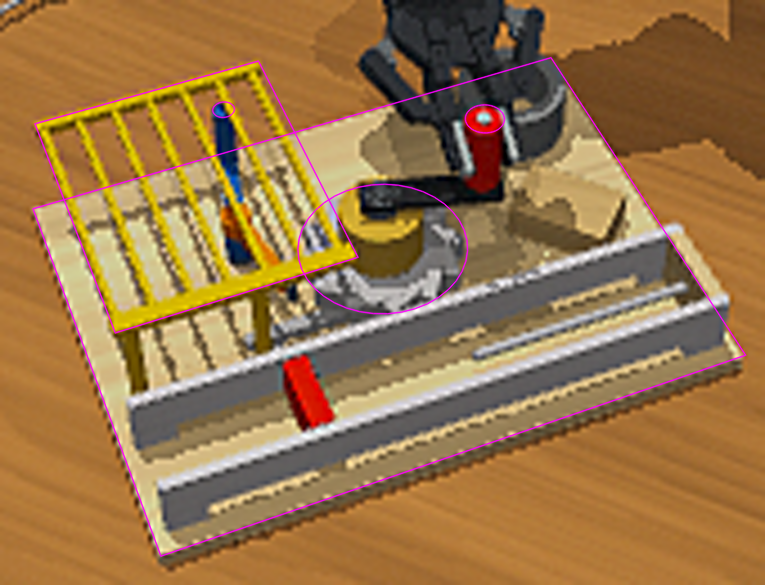

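Call:
{"fn": "step_arm", "kwargs": {
  "motion": [
    [-0.003,0,0.002,0,1],
    [0,0,0,0,1],
    [0,0,0,0,-1],
    [0,0,0,0,-1],
    [0,0,0,0,-1],
    [0,0,0,0,-1],
    [-0.03,0,0,0,-1],
    [-0.035,0,0,0,-1],
    [-0.035,0,0,0,-1],
    [0,0,0,0,1]
  ]
}}

```text
time: 17.3
ee_pos: [0.4972, -0.0158, 0.2235]
tcp_rot: [0.877, 0.372, -0.278, 0.122]
wrist_force: [0.6, 0.9, 0.3]
gripper_width: 0.0755
```

```bash
python3 - <<'E'
from h import *
from ov import *
show();wl();b=drumest()
I={n:imaging.snapshot(n)[0] for n in('top','scene')}
overlay('ov8',np.load('pose.npy'),0,0.45,I)
plan([-240,-27,190])
E
```

```text
t 17.3 p [ 0.4972 -0.0158  0.2235] q [-0.552  0.199  2.204  1.257  0.992 -0.676] F [0.6 0.9 0.3] w 0.0755
[[ 0.568  0.72  -0.398]
 [ 0.585 -0.694 -0.42 ]
 [-0.579  0.006 -0.815]]
tip [-49.1  68.6 210.8]
grasp [-64.6  69.1 221.8]
tool axes in launcher
 [[ 0.815 -0.028 -0.579]
 [-0.026 -1.     0.011]
 [-0.579  0.006 -0.815]]
drum est 1.023 radius 94.6
tgtTCP [ 0.4394 -0.2213  0.2027] tool d [-0.1439  0.1015  0.1255] rows 6 per [-0.024   0.0169  0.0209]
```

View pics/ov8_scene.png

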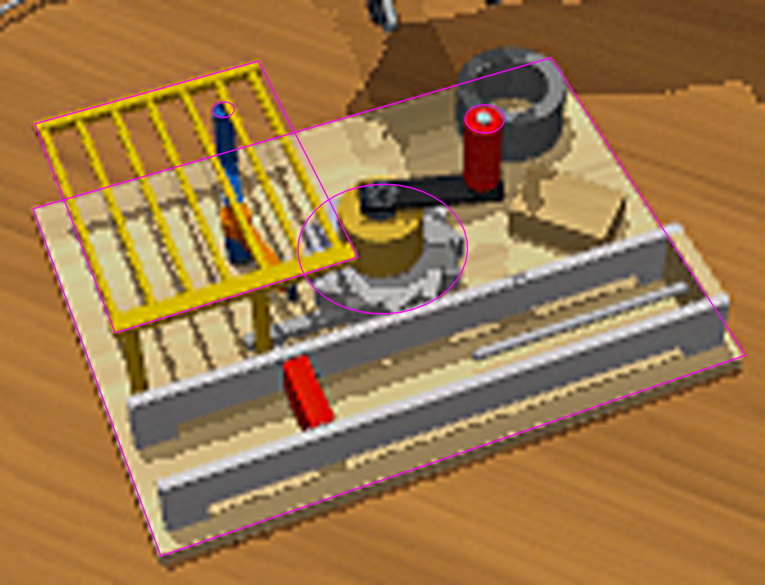

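View pics/ov8_top.png

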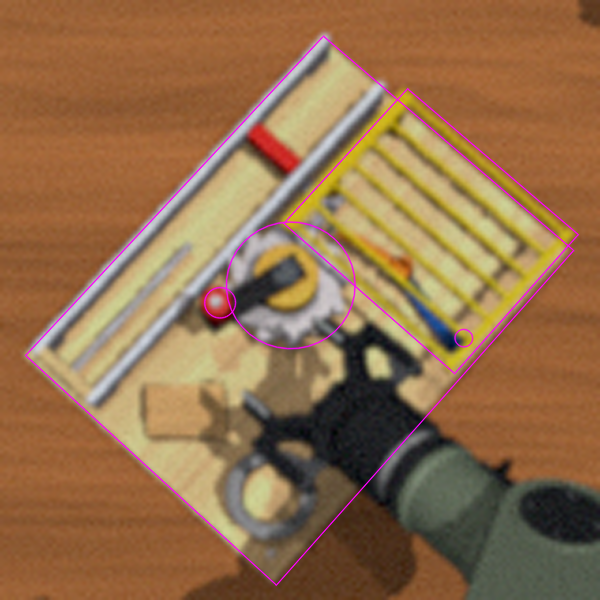

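Call:
{"fn": "step_arm", "kwargs": {
  "motion": [
    [-0.024,0.017,0.021,0,1],
    [-0.024,0.017,0.021,0,1],
    [-0.024,0.017,0.021,0,1],
    [-0.024,0.017,0.021,0,1],
    [-0.024,0.017,0.021,0,1],
    [-0.024,0.017,0.021,0,1],
    [0,0,0,0,1],
    [0,0,0,0,1]
  ]
}}

```text
time: 18.07
ee_pos: [0.4402, -0.2222, 0.2004]
tcp_rot: [0.876, 0.374, -0.28, 0.119]
wrist_force: [-1.3, 1.2, -0.1]
gripper_width: 0.0
```

```bash
python3 - <<'E'
from h import *
show();wl()
plan([-236,-24,118]);plan([-140,-26,50])
E
```

```text
t 18.07 p [ 0.4402 -0.2222  0.2004] q [-0.992  0.369  2.016  0.981  1.272 -0.794] F [-1.3  1.2 -0.1] w 0.0
[[ 0.564  0.721 -0.401]
 [ 0.589 -0.692 -0.417]
 [-0.579 -0.001 -0.815]]
tip [-240.1  -28.2  187.7]
grasp [-255.6  -27.8  198.7]
tool axes in launcher
 [[ 0.815 -0.026 -0.579]
 [-0.021 -1.     0.016]
 [-0.579 -0.001 -0.815]]
tgtTCP [ 0.4399 -0.2164  0.1307] tool d [ 0.0436 -0.0042  0.0545] rows 2 per [ 0.0218 -0.0021  0.0273]
tgtTCP [ 0.506  -0.1468  0.0627] tool d [ 0.1612 -0.0047  0.0544] rows 5 per [ 0.0322 -0.0009  0.0109]
```

Call:
{"fn": "step_arm", "kwargs": {
  "motion": [
    [0.022,-0.002,0.027,0,1],
    [0.022,-0.002,0.027,0,1],
    [0,0,0,0,1],
    [0.03,-0.001,0,0,1],
    [0.03,-0.001,0,0,1],
    [0.03,0,0,0,1],
    [0.027,0,0,0,1],
    [0,0,0,0,1]
  ]
}}

```text
time: 18.73
ee_pos: [0.5055, -0.1405, 0.0637]
tcp_rot: [0.875, 0.377, -0.279, 0.118]
wrist_force: [-0.9, -0.6, -0.5]
gripper_width: -0.0002
```

```bash
python3 - <<'E'
from h import *
show();wl()
plan([-140,-83,50])
E
```

```text
t 18.73 p [ 0.5055 -0.1405  0.0637] q [-0.775  0.593  2.163  1.295  1.012 -1.108] F [-0.9 -0.6 -0.5] w -0.0002
[[ 0.56   0.726 -0.399]
 [ 0.594 -0.688 -0.418]
 [-0.578 -0.003 -0.816]]
tip [-135.7  -21.3   51. ]
grasp [-151.2  -21.    62. ]
tool axes in launcher
 [[ 0.816 -0.019 -0.578]
 [-0.014 -1.     0.014]
 [-0.578 -0.003 -0.816]]
tgtTCP [ 0.5483 -0.1853  0.0627] tool d [-0.0021  0.0618  0.0024] rows 2 per [-0.0011  0.0309  0.0012]
```

Call:
{"fn": "step_arm", "kwargs": {
  "motion": [
    [-0.001,0.018,0.001,0,1],
    [-0.001,0.01,0.001,0,1],
    [0,0.01,0,0,1],
    [0,0.01,0,0,1],
    [0,0.01,0,0,1],
    [0,0.004,0,0,1],
    [0,0,0,0,1]
  ]
}}

```text
time: 19.32
ee_pos: [0.5468, -0.1888, 0.0646]
tcp_rot: [0.876, 0.376, -0.279, 0.119]
wrist_force: [-5.2, 4.5, 3.6]
gripper_width: 0.0001
```

```bash
python3 - <<'E'
from h import *
from ov import *
show();wl()
I={n:imaging.snapshot(n)[0] for n in('top','scene')}
overlay('ov9',np.load('pose.npy'),0,0,I)
E
```

```text
t 19.32 p [ 0.5468 -0.1888  0.0646] q [-0.786  0.638  2.014  1.228  1.048 -0.996] F [-5.2  4.5  3.6] w 0.0001
[[ 0.562  0.725 -0.398]
 [ 0.592 -0.689 -0.418]
 [-0.577 -0.001 -0.817]]
tip [-143.6  -84.3   51.9]
grasp [-159.1  -84.    62.9]
tool axes in launcher
 [[ 0.816 -0.021 -0.577]
 [-0.016 -1.     0.013]
 [-0.577 -0.001 -0.817]]
```

View pics/ov9_scene.png

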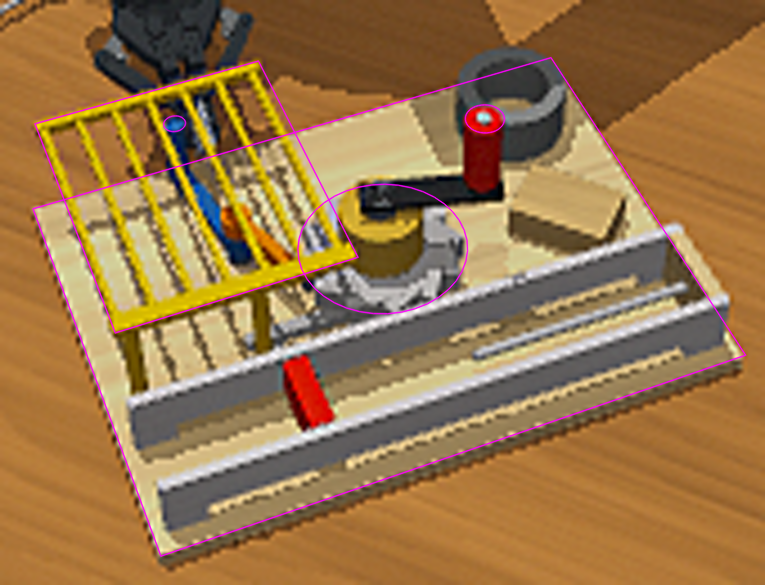

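Call:
{"fn": "step_arm", "kwargs": {
  "motion": [
    [0,0.003,0,0,1],
    [0,0.002,0,0,1],
    [0,0,0,0,1]
  ]
}}

```text
time: 19.67
ee_pos: [0.5474, -0.1892, 0.0646]
tcp_rot: [0.874, 0.38, -0.279, 0.117]
wrist_force: [-16.7, 6.8, 7.2]
gripper_width: 0.0001
```

```bash
python3 - <<'E'
from h import *
show();wl()
E
```

```text
t 19.67 p [ 0.5474 -0.1892  0.0646] q [-0.786  0.641  2.006  1.219  1.055 -0.987] F [-16.7   6.8   7.2] w 0.0001
[[ 0.557  0.729 -0.398]
 [ 0.598 -0.684 -0.417]
 [-0.576 -0.006 -0.817]]
tip [-143.5  -84.8   51.9]
grasp [-159.   -84.7   62.8]
tool axes in launcher
 [[ 0.817 -0.015 -0.576]
 [-0.009 -1.     0.014]
 [-0.576 -0.006 -0.817]]
```

Call:
{"fn": "step_arm", "kwargs": {
  "motion": [
    [0,-0.012,0,0,1],
    [-0.03,0,0,0,1],
    [-0.03,0,0,0,1],
    [-0.03,0,0,0,1],
    [-0.03,0,0,0,1],
    [0,0,-0.035,0,1],
    [0,0,-0.035,0,-1],
    [0,0,-0.035,0,-1]
  ]
}}

```text
time: 20.33
ee_pos: [0.5176, -0.2135, 0.2212]
tcp_rot: [0.877, 0.372, -0.279, 0.12]
wrist_force: [0.8, -0.9, 0.3]
gripper_width: 0.0232
```

```bash
python3 - <<'E'
from h import *
from ov import *
show();wl()
I={n:imaging.snapshot(n)[0] for n in('top','scene')}
overlay('ov10',np.load('pose.npy'),0,0,I)
plan([-63,67.5,219],tip=False)
E
```

```text
t 20.33 p [ 0.5176 -0.2135  0.2212] q [-0.858  0.39   1.904  1.036  1.235 -0.662] F [ 0.8 -0.9  0.3] w 0.0232
[[ 0.568  0.719 -0.401]
 [ 0.585 -0.695 -0.417]
 [-0.579  0.003 -0.815]]
tip [-181.6  -79.6  208.4]
grasp [-197.   -79.1  219.4]
tool axes in launcher
 [[ 0.815 -0.03  -0.579]
 [-0.026 -1.     0.015]
 [-0.579  0.003 -0.815]]
tgtTCP [ 0.4995 -0.0157  0.2207] tool d [ 0.1059 -0.1506 -0.0722] rows 5 per [ 0.0212 -0.0301 -0.0144]
```

View pics/ov10_scene.png

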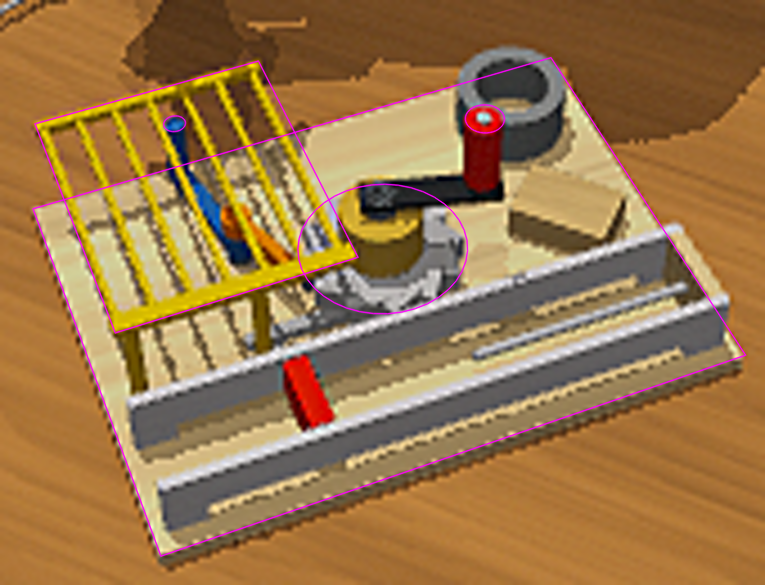

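View pics/ov10_top.png

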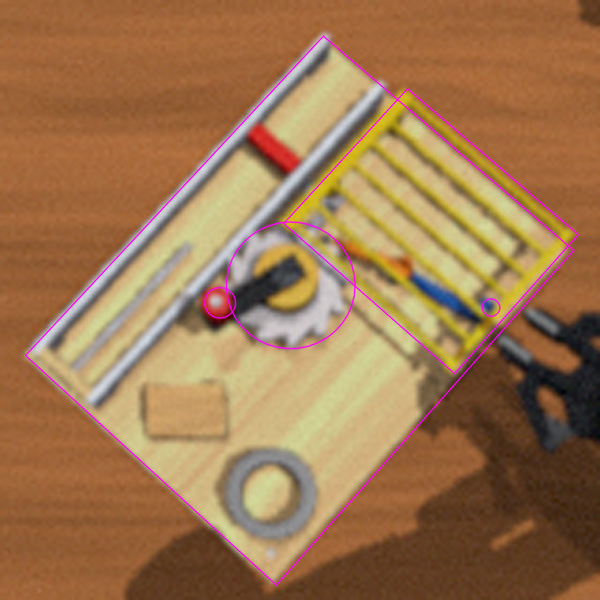

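Lever on, drum at stop. To the crank.

Call:
{"fn": "step_arm", "kwargs": {
  "motion": [
    [0.021,-0.03,-0.0145,0,-1],
    [0.021,-0.03,-0.0145,0,-1],
    [0.021,-0.03,-0.0145,0,-1],
    [0.021,-0.03,-0.0145,0,-1],
    [0.021,-0.03,-0.0145,0,-1],
    [0,0,0,0,-1]
  ]
}}

```text
time: 20.93
ee_pos: [0.4935, -0.0101, 0.2169]
tcp_rot: [0.875, 0.377, -0.28, 0.119]
wrist_force: [-1.2, 0.4, -1.2]
gripper_width: 0.0852
```

```bash
python3 - <<'E'
from h import *
show();wl()
plan([18.5,67.5,160],tip=False)
E
```

```text
t 20.93 p [ 0.4935 -0.0101  0.2169] q [-0.546  0.208  2.218  1.264  0.991 -0.692] F [-1.2  0.4 -1.2] w 0.0852
[[ 0.559  0.727 -0.399]
 [ 0.594 -0.687 -0.419]
 [-0.579 -0.003 -0.815]]
tip [-47.4  75.4 204.1]
grasp [-62.9  75.7 215.1]
tool axes in launcher
 [[ 0.815 -0.019 -0.579]
 [-0.014 -1.     0.013]
 [-0.579 -0.003 -0.815]]
tgtTCP [0.5544 0.0446 0.1617] tool d [ 0.0984  0.0068 -0.0022] rows 3 per [ 0.0328  0.0023 -0.0007]
```

Call:
{"fn": "step_arm", "kwargs": {
  "motion": [
    [0.033,0.002,-0.001,0,-1],
    [0.033,0.002,-0.001,0,-1],
    [0.032,0.002,0,0,-1],
    [0,0,0,0,-1],
    [0,0,0,0,1],
    [0,0,0,0,1],
    [0,0,0,0,1],
    [0,0,0,0,1],
    [0,0,0,0,1],
    [0,0,0,0,1],
    [0,0,0,0,1],
    [0,0,0,0,1]
  ],
  "force": 60
}}

```text
time: 21.93
ee_pos: [0.5537, 0.0414, 0.1634]
tcp_rot: [0.875, 0.378, -0.278, 0.118]
wrist_force: [-11.2, 5.1, 8.4]
gripper_width: 0.0244
```

```bash
python3 - <<'E'
from h import *
show();wl();drumest();arc(np.arange(0,1.61,.1))
E
```

```text
t 21.93 p [0.5537 0.0414 0.1634] q [-0.363  0.349  2.211  1.497  0.86  -0.833] F [-11.2   5.1   8.4] w 0.0244
[[ 0.56   0.727 -0.397]
 [ 0.596 -0.686 -0.417]
 [-0.576 -0.003 -0.817]]
tip [ 31.3  65.6 150.7]
grasp [ 15.7  65.9 161.7]
tool axes in launcher
 [[ 0.817 -0.017 -0.576]
 [-0.013 -1.     0.012]
 [-0.576 -0.003 -0.817]]
drum est 0.036 radius 67.7
0.1 [-0.0056 -0.0014  0.004 ]
0.2 [-0.0057 -0.0007  0.004 ]
0.3 [-0.0057 -0.      0.004 ]
0.4 [-0.0057  0.0007  0.004 ]
0.5 [-0.0056  0.0014  0.0039]
0.6 [-0.0055  0.002   0.0038]
0.7 [-0.0053  0.0027  0.0037]
0.8 [-0.005   0.0033  0.0035]
0.9 [-0.0047  0.0039  0.0033]
1.0 [-0.0044  0.0045  0.0031]
1.1 [-0.004   0.005   0.0028]
1.2 [-0.0036  0.0055  0.0025]
1.3 [-0.0031  0.0059  0.0022]
1.4 [-0.0026  0.0062  0.0018]
1.5 [-0.0021  0.0065  0.0015]
1.6 [-0.0016  0.0067  0.0011]
```

Call:
{"fn": "step_arm", "kwargs": {
  "motion": [
    [-0.0056,-0.0014,0.004,0,1],
    [-0.0057,-0.0007,0.004,0,1],
    [-0.0057,0,0.004,0,1],
    [-0.0057,0.0007,0.004,0,1],
    [-0.0056,0.0014,0.0039,0,1],
    [-0.0055,0.002,0.0038,0,1],
    [-0.0053,0.0027,0.0037,0,1],
    [-0.005,0.0033,0.0035,0,1],
    [-0.0047,0.0039,0.0033,0,1],
    [-0.0044,0.0045,0.0031,0,1],
    [-0.004,0.005,0.0028,0,1],
    [-0.0036,0.0055,0.0025,0,1],
    [0,0,0,0,1]
  ]
}}

```text
time: 23.02
ee_pos: [0.5224, -0.0325, 0.1634]
tcp_rot: [0.875, 0.377, -0.279, 0.119]
wrist_force: [-11.4, 1.4, 8.1]
gripper_width: 0.0241
```

```bash
python3 - <<'E'
from h import *
show();wl();b=drumest();arc(np.arange(b-1.3,1.65,.08))
E
```

```text
t 23.02 p [ 0.5224 -0.0325  0.1634] q [-0.557  0.35   2.206  1.346  0.962 -0.848] F [-11.4   1.4   8.1] w 0.0241
[[ 0.561  0.726 -0.399]
 [ 0.593 -0.688 -0.418]
 [-0.578 -0.002 -0.816]]
tip [-44.4  39.  150.7]
grasp [-59.9  39.3 161.7]
tool axes in launcher
 [[ 0.816 -0.02  -0.577]
 [-0.015 -1.     0.013]
 [-0.578 -0.002 -0.816]]
drum est 1.262 radius 71.7
1.342 [-0.0023  0.0049  0.0016]
1.422 [-0.002   0.0051  0.0014]
1.502 [-0.0016  0.0052  0.0011]
1.582 [-0.0013  0.0054  0.0009]
```

Call:
{"fn": "step_arm", "kwargs": {
  "motion": [
    [-0.002,0.0049,0.0014,0,1],
    [-0.0017,0.0051,0.0012,0,1],
    [-0.0015,0.0052,0.001,0,1],
    [-0.0013,0.0054,0.0009,0,1],
    [0,0,0,0,1],
    [0,0,0,0,1]
  ]
}}

```text
time: 23.52
ee_pos: [0.5312, -0.0533, 0.1635]
tcp_rot: [0.876, 0.375, -0.28, 0.12]
wrist_force: [-21.8, -8.4, 11.7]
gripper_width: 0.0239
```

```bash
python3 - <<'E'
from h import *
from ov import *
show();wl();b=drumest()
I={n:imaging.snapshot(n)[0] for n in('top','scene')}
overlay('ov11',np.load('pose.npy'),1.58,0,I)
arc(np.arange(b-1.3,1.2,-.08))
E
```

```text
t 23.52 p [ 0.5312 -0.0533  0.1635] q [-0.586  0.369  2.167  1.31   0.98  -0.829] F [-21.8  -8.4  11.7] w 0.0239
[[ 0.562  0.724 -0.4  ]
 [ 0.591 -0.689 -0.419]
 [-0.579 -0.001 -0.815]]
tip [-54.   18.4 150.7]
grasp [-69.5  18.7 161.7]
tool axes in launcher
 [[ 0.815 -0.022 -0.579]
 [-0.017 -1.     0.013]
 [-0.579 -0.001 -0.815]]
drum est 1.578 radius 72.0
1.498 [ 0.0013 -0.0054 -0.0009]
1.418 [ 0.0016 -0.0052 -0.0011]
1.338 [ 0.002  -0.0051 -0.0014]
1.258 [ 0.0023 -0.0049 -0.0016]
```

View pics/ov11_scene.png

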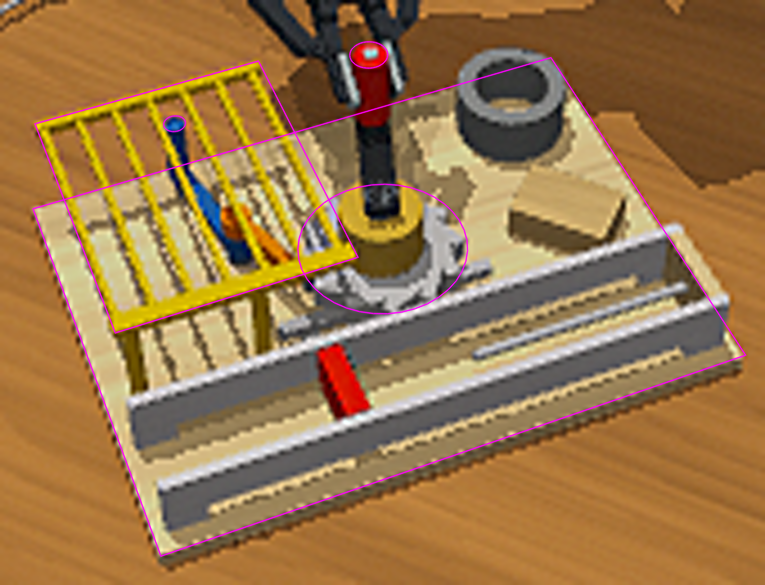

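Call:
{"fn": "step_arm", "kwargs": {
  "motion": [
    [0.0005,-0.0054,-0.0005,0,1],
    [0.0008,-0.0052,-0.0006,0,1],
    [0.001,-0.004,-0.0008,0,1],
    [0,0,0,0,1],
    [0,0,0,0,1]
  ]
}}

```text
time: 24.03
ee_pos: [0.5249, -0.0411, 0.1635]
tcp_rot: [0.876, 0.375, -0.279, 0.12]
wrist_force: [-9.1, -3.1, 6.4]
gripper_width: 0.0239
```

```bash
python3 - <<'E'
from h import *
show();wl();b=drumest()
E
```

```text
t 24.03 p [ 0.5249 -0.0411  0.1635] q [-0.57   0.355  2.194  1.334  0.967 -0.843] F [-9.1 -3.1  6.4] w 0.0239
[[ 0.563  0.723 -0.4  ]
 [ 0.589 -0.691 -0.419]
 [-0.579  0.001 -0.815]]
tip [-49.2  31.3 150.8]
grasp [-64.7  31.6 161.8]
tool axes in launcher
 [[ 0.815 -0.024 -0.579]
 [-0.02  -1.     0.013]
 [-0.579  0.001 -0.815]]
drum est 1.387 radius 72.0
```

Call:
{"fn": "step_arm", "kwargs": {
  "motion": [
    [0.0005,-0.0025,0,0,1],
    [0,0,0,0,1],
    [0,0,0,0,-1],
    [0,0,0,0,-1],
    [0,0,0,0,-1],
    [0,0,0,0,-1],
    [0,0,0,0,-1],
    [-0.03,0,0,0,-1],
    [-0.04,0,0,0,-1],
    [-0.04,0,0,0,-1],
    [-0.04,0,0,0,-1],
    [0,0,-0.04,0,-1],
    [0,0,-0.04,0,-1],
    [0,0,0,0,-1]
  ]
}}

```text
time: 25.2
ee_pos: [0.4744, -0.0951, 0.3214]
tcp_rot: [0.878, 0.372, -0.275, 0.124]
wrist_force: [0.2, -0.1, 0.7]
gripper_width: 0.0853
```

```bash
python3 - <<'E'
from h import *
from ov import *
show();wl()
I={n:imaging.snapshot(n)[0] for n in('top','scene')}
overlay('ov12',np.load('pose.npy'),1.35,0,I)
cv2.imwrite('pics/fs.png',I['scene'][:,:,::-1])
E
```

```text
t 25.2 p [ 0.4744 -0.0951  0.3214] q [-0.75   0.105  2.009  1.037  1.251 -0.462] F [ 0.2 -0.1  0.7] w 0.0853
[[ 0.572  0.721 -0.391]
 [ 0.584 -0.693 -0.423]
 [-0.576  0.013 -0.817]]
tip [-123.    32.   308.7]
grasp [-138.6   32.6  319.7]
tool axes in launcher
 [[ 0.817 -0.027 -0.576]
 [-0.029 -1.     0.005]
 [-0.576  0.013 -0.817]]
```

View pics/ov12_scene.png

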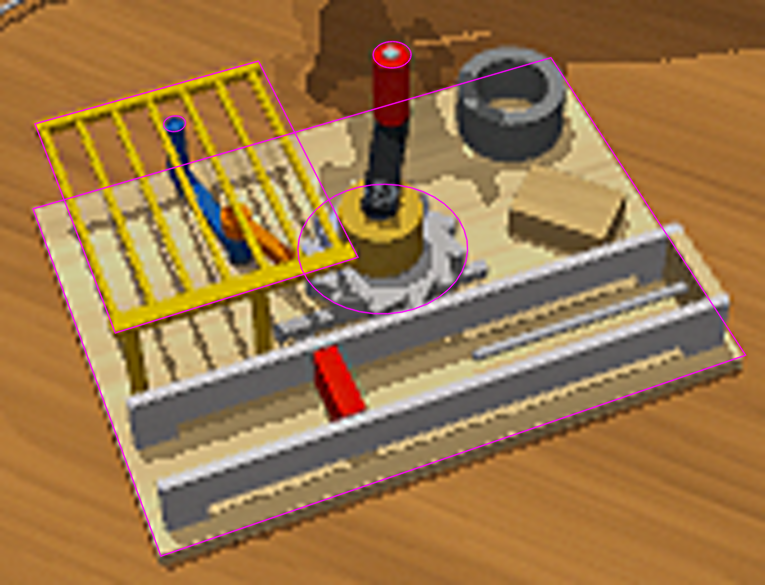

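View pics/ov12_top.png

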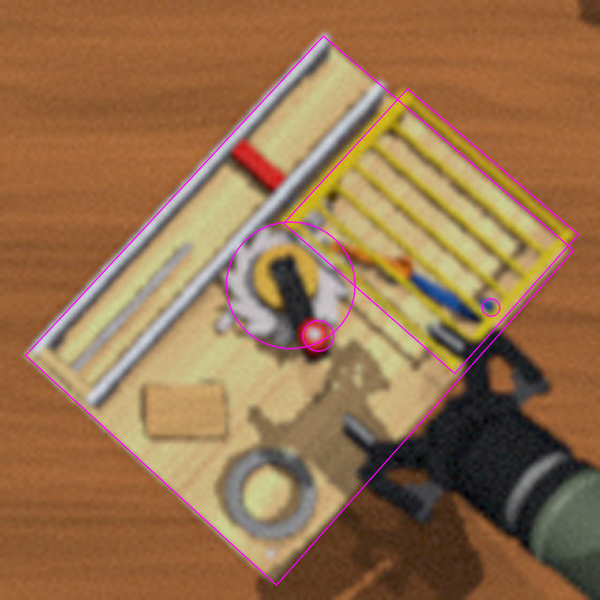

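View pics/fs.png

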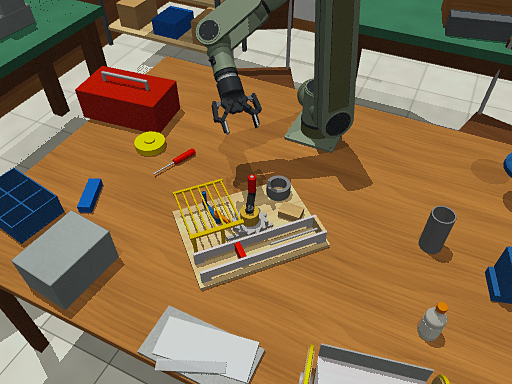

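The drum sits at 1.35 in both views: the grip matches the model circle. The lever is on, the loose things haven't moved, and the arm is clear.

```bash
python3 -c "
from h import *
r.close_job(); show()"
```

```text
the job is handed in; nothing more can be done
the job is handed in; nothing more can be done
```

I handed the job in at about 25 s of the 72 s allowed; the interface reports no verdict. In the final pictures the drum rests on the third tooth with the pawl lever on.

- **Tilting the tool:** the moves offer no tilt, only a twist about the tool's axis. I pushed the arm past its reach in free space until it tipped about 55° from vertical. That let the closed fingers go under the guard from the front.
- **Lever off:** I pushed the post until it met its stop at about 17 N. Both camera views showed it at the off position.
- **Easing the drum back:** it started on tooth 5. I gripped the crank, wound it on about 0.15 rad to free the pawl, then let it down at roughly 1.3 rad/s to the stop. The pictures showed it at 0 after I let go.
- **Lever on:** I pushed the post back until it met its other stop at about 18 N; both views agreed.
- **Winding up:** I wound to about 1.57 rad, between the third click (about 1.40) and the fourth (about 1.92). I then eased it onto the tooth and let go.

**Last checks:**
- In both views the drum matched 1.35 rad and the lever matched on.
- The arm was clear, with wrist force under 1 N.
- The loose things looked unmoved, judged by eye only.

**What disagreed or ran close:**
- My launcher position was off by about 2 mm: the grip's radius read 68 to 72 mm instead of 70. I corrected it partway through.
- Pressing the crank onto its stop briefly put about 40 N on the wrist, carried by the fingers.
- The last reading in my hand-in script was refused because the job had already closed.

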